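Reload the bench tape dispenser

TASK

Reload the tape dispenser. Pull its axle right out, put every spent cardboard core into the white waste box, and stand every new roll of tape from the steel tray on the dispenser's cradle bars, one to a bay; then push the axle back through one end cheek, the bores of all the rolls and the other end cheek until the shoulder of its square handle is fully home against the cheek. Leave the pen, the reagent bottle and the blue cap where they are.

Things in the scene. Friction and masses are not known exactly. Their poses are not given: they have to be found in the camera images.
- dispenser_axis (a point): Middle of the axle line of the grey tape dispenser (fixed to the bench): 52 mm above the bench, half-way between the end cheeks. y runs along the axle line (roughly the bench's right to left), z up, x away from the robot. Base plate 11 mm high; the toothed cutter strip along its front (x = -67 mm) is 20 mm high. Two level 8 mm steel cradle bars run along y at x = -12 and +12 mm, 24 mm above the bench at their tops.
- hole_left (a point): Centre of the 16 mm round hole in the left (+y) end cheek, at the cheek's outer face; axes as the axle line's. The cheek is an upright plate 8 mm thick, 70 mm wide and up to 85 mm above the bench. The outer faces of the two cheeks are 180 mm apart.
- hole_right (a point): Centre of the 16 mm round hole in the right (-y) end cheek, at the cheek's outer face; the same plate as on the left, its hole on the same axle line.
- bay_right (a point): Centre of the right bay, on the axle line: where the centre of a roll lies when it stands on the cradle bars. The bay is open at the top, 52 mm clear along y; the 4 mm dividers between bays are 56 mm wide and only 36 mm above the bench high. Axes as the axle line's.
- bay_middle (a point): Centre of the middle bay, on the axle line: where the centre of a roll lies when it stands on the cradle bars. The bay is open at the top, 52 mm clear along y; the 4 mm dividers between bays are 56 mm wide and only 36 mm above the bench high. Axes as the axle line's.
- bay_left (a point): Centre of the left bay, on the axle line: where the centre of a roll lies when it stands on the cradle bars. The bay is open at the top, 52 mm clear along y; the 4 mm dividers between bays are 56 mm wide and only 36 mm above the bench high. Axes as the axle line's.
- roll_1_center (a point): New white roll of labelling tape, 60 mm across, 42 mm wide, with a 28 mm bore, 0.12 kg, standing on its rim in the steel tray and free to roll. The point is its centre, 30 mm above what it stands on; y is the roll's axis (either sense), x and z turn as it rolls. Two or three such rolls are present, all alike; an absent one has no pose.
- roll_2_center (a point): New white roll of labelling tape, 60 mm across, 42 mm wide, with a 28 mm bore, 0.12 kg, standing on its rim in the steel tray and free to roll. The point is its centre, 30 mm above what it stands on; y is the roll's axis (either sense), x and z turn as it rolls. Two or three such rolls are present, all alike; an absent one has no pose.
- roll_3_center (a point): New white roll of labelling tape, 60 mm across, 42 mm wide, with a 28 mm bore, 0.12 kg, standing on its rim in the steel tray and free to roll. The point is its centre, 30 mm above what it stands on; y is the roll's axis (either sense), x and z turn as it rolls. Two or three such rolls are present, all alike; an absent one has no pose.
- core_1_center (a point): Spent bare cardboard core, a tube 36 mm across, 42 mm wide, 28 mm bore, 0.03 kg, hanging on the axle in one bay at the start; freed, it drops some 4 mm onto the cradle bars (centre 39 mm above the bench). The point is its centre; y is its axis. One or two are present; an absent one has no pose.
- core_2_center (a point): Spent bare cardboard core, a tube 36 mm across, 42 mm wide, 28 mm bore, 0.03 kg, hanging on the axle in one bay at the start; freed, it drops some 4 mm onto the cradle bars (centre 39 mm above the bench). The point is its centre; y is its axis. One or two are present; an absent one has no pose.
- axle_grip (a point): Centre of the axle's square white handle, 22 x 22 mm, 42 mm long. From its flat shoulder, 21 mm from here along -y, a straight 12 mm steel shaft runs 192 mm along -y; its last 12 mm taper to a 6 mm nose. 0.09 kg in all. At the start it is in the dispenser, handle to the left. Lying on the bench it is up to 2 degrees off level; the square handle keeps it from rolling.
- axle_mid (a point): Point on the shaft's axis 90 mm from the handle's shoulder (111 mm along -y from the handle's centre), axes as the handle's. With the axle fully home it lies at the middle of the axle line, some 2 mm low, as the shaft lies loose in the larger holes. The axle may go in from either side and at any turn about its own axis.
- waste_box_in (a point): Middle of the inner floor (3 mm above the bench) of the open white waste box at the left, fixed to the bench; the box is 105 x 105 mm outside with 3 mm walls, its rim 50 mm above the bench.
- tray: Shallow fixed steel tray, 170 x 250 mm, in which the rolls stand at the start. Origin under its centre; inner floor 3 mm above the bench, rim 12 mm above the bench.
- pen: Bystander: marker pen, 136 x 13 x 14 mm, lying on the bench in front of the dispenser; origin under its middle.
- spare_bottle: Bystander: small reagent bottle with blue cap, 56 mm across, 134 mm high, standing behind the axle on the left; origin under its centre.
- blue_cap: Bystander: loose blue screw cap, 53 mm across, 26 mm high, lying on the bench; origin under its centre.
Things that resemble listed ones, but are neither listed nor needed, are in the scene too. What is shaped like the part that bears roll_3_center but red is not meant. What is shaped like the part that bears roll_1_center but green is not meant.

How it is judged:
By the outcome, as a careful person would: the job done as asked, in the order asked, and still so for the second after the job is handed in, with the robot touching nothing.
Of core_1, core_2 only 1 to 2 are there at a start; the rules pass over those that are not, and their reading is None.
Of roll_1, roll_2, roll_3 only 2 to 3 are there at a start; the rules pass over those that are not, and their reading is None.
At some moment in a run one of axle may be knocked a few centimetres aside while the robot is not near it.
Once in a run the grip may slacken for a moment while it holds something.
It also fails if it takes over 208 s, if anything falls off the work surface, if the arm or the gripper's body presses on something with over 40 N, if the wrist force passes 120 N, or if a joint passes its speed limit or range.

ROBOT

A 6-joint arm with a two-finger parallel gripper is mounted at the origin on a cart in front of the work surface, level with it; the furniture and walls round the work are solid. World frame = base frame: x ahead of the robot, y to its left, z up, the work surface at z = 0. Lengths are in m, angles in rad, forces in N, time in s.
With the tool pointing down it reaches from about 0.375 to 0.975 m from the base axis. Payload 3.8 kg.
Tool frame: the origin (TCP) lies midway between the tips of the shut fingers; the grasp point (between the pads) lies 19 mm behind it; z points along the fingers, y is the direction in which the jaws open and shut (so a half turn about z gives the same grasp; the last joint's range is limited). The gripper opens to 85 mm and grips with 20 to 120 N. Pads are 22 mm wide; open, the fingers measure 114 mm over their backs; the gripper's body (76 mm by 85 mm) begins 54 mm behind the grasp point. The pads swing forward as they close: fully open they stand 13 mm farther back than shut.
Start: joints at [-1.298, 0.264, 1.604, -0, 1.274, -0.037], TCP at [0.206, -0.643, 0.231] pointing down, gripper open.
Joint ranges: [-2.63, 2.63], [-0.94, 2.18], [0.31, 2.57], [-1.31, 4.45], [0, 2.66], [-2.55, 2.55]. Speed limits (rad/s): [2.57, 2.57, 3.14, 3.14, 3.14, 3.14].

INTERFACE

Orientations are given as a rotation vector (axis times angle).
In Python, from workcell import bot gives the robot as it stands.
- The arm moves only by the tool drive_tool, never from a script. Its argument "deltas" is a list of rows, each an object with "hand": the opening, from 0 (shut) to 1 (fully open); "offset": the shift along the world's x, y, z in cm, a list of three; "angular": the turn, a rotation vector about the world's x, y, z in degrees, a list of three. A call has 1 to 8 rows; each row is the pose to reach, as a shift and turn from the pose commanded when the call began; what a row does not reach only later rows make up. A row lasts 1/8 s, in which the tool goes at most 62.5 mm and 10.7 degrees, less where a joint would pass 70% of its speed; a pose out of reach is approached as far as the arm can. A call with a gripper value outside its range is refused whole. The fingers move at their own pace and stop on an object; "force" is the grip in N (left out, the last holds). Time passes only in rows, so rows that repeat a pose let the fingers close. It gives the time, the measured TCP pose, the force and the opening at its end, in the units of the state.
- bot.read_state(): the state, without advancing time (a new reading comes with each control period).
- bot.read_camera(name): name is "scene" or "top"; returns a dict with "frame" (420x560x3 uint8, blue, green, red), "mtx" (3x3 intrinsics, pixels), "k1" (the pictures are not rectified: a ray, as slopes to the right and down, at radius r is drawn at 1 + k1 r^2 times it, then the intrinsics apply), "R" (3x3) and "t" (3): a world point X has camera coordinates R X + t. Camera axes: x right, y down, z forward; pixel columns grow to the right and rows downward; lengths in m; the calibration is good to about 2 mm. A picture is of the moment at which its call begins. There is no depth.
- bot.finish_job(): hands the job in, once; it reports no verdict.
The state is a dict: "time": time; "q": joint angles; "joint_vel": joint speeds; "joint_torque": joint torques, N m; "tool_pos": TCP position; "tcp_rot": TCP orientation; "wrist_force": force on the tool from outside, world axes, zero at the start; "torque": the same for the moment, N m; "width": opening from 0.0 (shut) to 1.0 (fully open).
Only numpy, scipy, OpenCV 4.12 (cv2) and the standard library are available. Lean on these libraries where they do the work, as an engineer would, in place of code of your own. Each camera call takes 0.05 s, during which the arm holds its last target. There are 200 camera calls.

## Working session

There is one attempt and no reset: what is moved stays moved. The work goes in short steps, Python scripts to look and compute and a tool call to move; the robot and the scene stay as the last step left them, time stands still between calls to the robot, and variables do not carry over. Pictures are saved under pics/ and viewed, about 12 in all and at most 16, crops included, and the job is handed in when it is done.

Besides the shell and the picture viewer there is one more tool, called after ">>>" by a JSON object that holds its "api" and its "payload", one argument or row to a line. drive_tool: Moves the arm, as the interface text tells. Its arguments: {"type":"object","properties":{"deltas":{"type":"array"},"force":{"type":"number"}},"required":["deltas"]}

```bash
ls; mkdir -p pics; cat > h.py <<'E'
import numpy as np, cv2
from workcell import bot
def snap(name,fn=None):
    c=bot.read_camera(name)
    if fn: cv2.imwrite('pics/'+fn,c['frame'])
    return c
def ray(c,u,v):
    K=c['mtx']; p=np.array([(u-K[0,2])/K[0,0],(v-K[1,2])/K[1,1]])
    s=p.copy()
    for _ in range(30): s=p/(1+c['k1']*(s@s))
    R=np.array(c['R']);t=np.array(c['t'])
    return -R.T@t, R.T@np.array([s[0],s[1],1.])
def at_z(c,u,v,z):
    o,d=ray(c,u,v); return o+d*(z-o[2])/d[2]
def proj(c,X):
    x=np.array(c['R'])@np.array(X)+np.array(c['t']); s=x[:2]/x[2]; s=s*(1+c['k1']*(s@s))
    K=c['mtx']; return np.array([K[0,0]*s[0]+K[0,2],K[1,1]*s[1]+K[1,2]])
E
python3 - <<'E'
from h import *
import pickle
a=snap('scene','s0.png');b=snap('top','t0.png')
pickle.dump((a,b),open('c0.pkl','wb'))
for c in(a,b): print(c['mtx'],c['k1'],-np.array(c['R']).T@c['t'],c['R'][2])
print(bot.read_state())
E
```

```text
pics
[[381.06199141   0.         281.9367367 ]
 [  0.         381.06199141 209.86768935]
 [  0.           0.           1.        ]] -0.06685219480598616 [-0.59248904 -0.67571137  0.84633045] [ 0.73591537  0.44108435 -0.51368586]
[[472.50948548   0.         288.12841854]
 [  0.         472.50948548 210.61552563]
 [  0.           0.           1.        ]] -0.03398293546330503 [ 0.16282732 -0.05860046  1.56299929] [ 0.21204459  0.00280941 -0.97725595]
{'time': 0.1, 'q': array([-1.29788868e+00,  2.64698109e-01,  1.60530796e+00, -2.07023777e-05,
        1.27369076e+00, -3.69071747e-02]), 'joint_vel': array([ 0.00101587, -0.00279492, -0.00183367, -0.00066089, -0.00173192,
       -0.00141147]), 'joint_torque': array([-4.75465258e-04, -5.16713119e+01, -3.68591774e+01, -1.23565187e-04,
        6.38057885e-03, -3.85844010e-05]), 'tool_pos': array([ 0.20559577, -0.6421999 ,  0.23003476]), 'tcp_rot': array([-3.10191094e+00, -4.84399391e-01,  4.19702369e-04]), 'wrist_force': array([1.00632938, 0.62255831, 0.83610278]), 'torque': array([-0.05017892,  0.02788356, -0.00376076]), 'width': 0.9986513919634313}
```

View pics/t0.png

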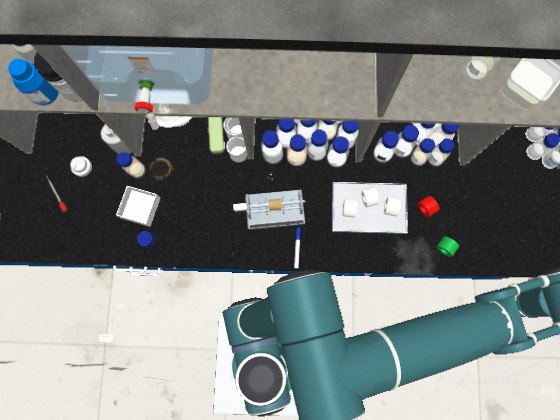

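View pics/s0.png

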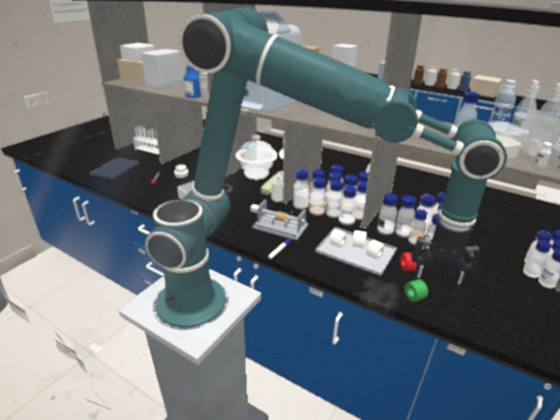

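The top view shows the dispenser at (275,208), with its handle at (240,207) and one brown core at (275,203). Three white rolls stand in the tray at (350,208), (371,197) and (393,206), and the waste box is at (138,206). The red roll at (429,207) and the green one at (448,246) are decoys; the white bottles and caps at the back are also lookalikes. Next is a close crop to check the choice.

```bash
python3 - <<'E'
from h import *
import pickle
a,b=pickle.load(open('c0.pkl','rb'))
f=b['frame']
x=cv2.resize(f[180:245,225:315],None,fx=8,fy=8,interpolation=cv2.INTER_CUBIC)[:300]
x=cv2.resize(f[180:235,228:312],None,fx=9,fy=9,interpolation=cv2.INTER_CUBIC)[:495,:756]
cv2.imwrite('pics/c1.png',x)
y=cv2.resize(f[175:240,325:415],None,fx=5,fy=5,interpolation=cv2.INTER_CUBIC)
z=cv2.resize(f[175:240,105:175],None,fx=5,fy=5,interpolation=cv2.INTER_CUBIC)
cv2.imwrite('pics/c2.png',np.hstack([y,z]))
s=cv2.resize(a['frame'][195:265,245:395],None,fx=5.3,fy=5.3,interpolation=cv2.INTER_CUBIC)
cv2.imwrite('pics/c3.png',s)
E
```

```text
(no output)
```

View pics/c1.png

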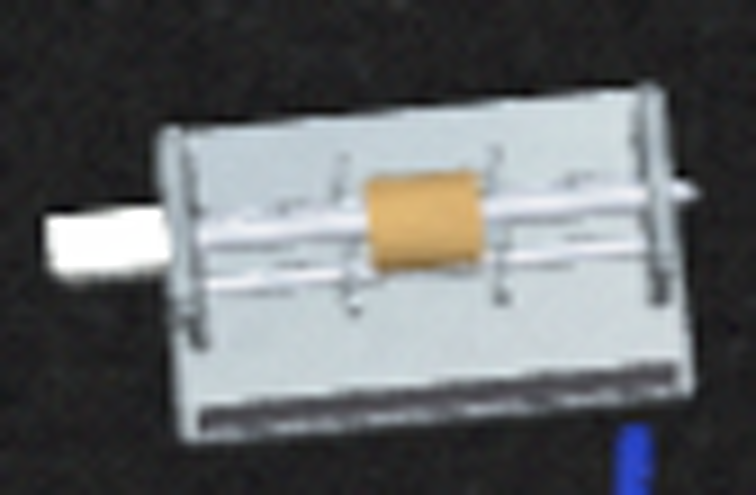

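View pics/c2.png

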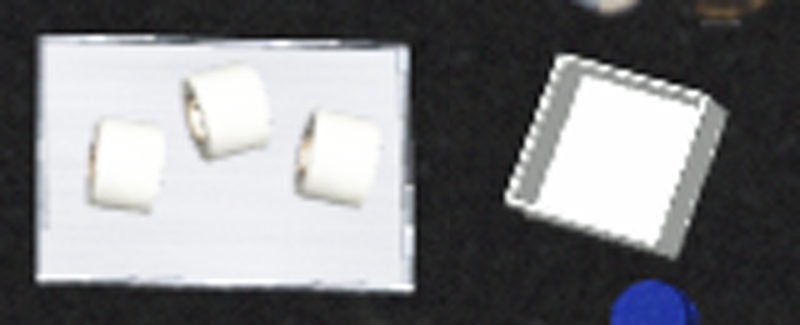

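View pics/c3.png

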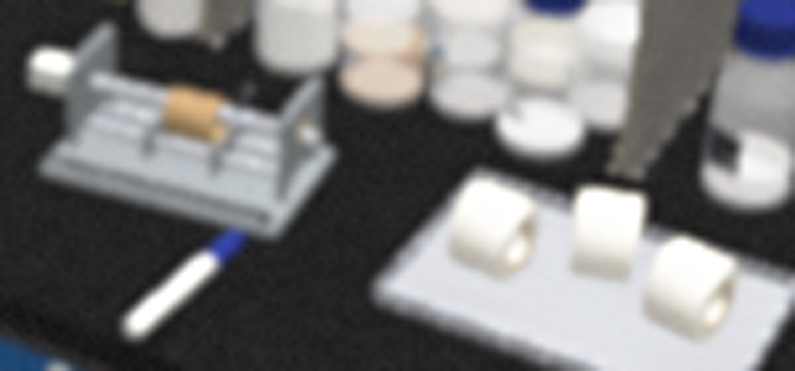

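The crops confirm one core in the middle bay, the axle with its handle on the left and its nose out of the right cheek, and three white rolls in the tray. I'll fit the poses now.

```bash
cat >> h.py <<'E'
from scipy.optimize import least_squares, minimize
from scipy.spatial.transform import Rotation as Ro
def hullmask(c,P,S,box):
    p=np.array([proj(c,X) for X in P]); p=((p-np.array(box[:2])+.5)*S-.5)
    m=np.zeros(((box[3]-box[1])*S,(box[2]-box[0])*S),np.uint8)
    h=cv2.convexHull(p.astype(np.float32)); cv2.fillConvexPoly(m,np.round(h*16).astype(np.int32),1,shift=4); return m>0
def cyl(x,y,z,yaw,r,w):
    a=np.linspace(0,2*np.pi,40); P=[]
    ax=np.array([-np.sin(yaw),np.cos(yaw),0]); n=np.array([np.cos(yaw),np.sin(yaw),0])
    for s in(-w/2,w/2):
        for t in a: P.append(np.array([x,y,z])+ax*s+n*r*np.cos(t)+np.array([0,0,r*np.sin(t)]))
    return P
def boxp(x,y,yaw,lx,ly,z0,z1):
    n=np.array([np.cos(yaw),np.sin(yaw),0]);ax=np.array([-np.sin(yaw),np.cos(yaw),0])
    return [np.array([x,y,z])+n*sx*lx/2+ax*sy*ly/2 for sx in(-1,1) for sy in(-1,1) for z in(z0,z1)]
def fitmask(c,mask,box,S,model,p0,scale):
    # model(p)->points; maximise IoU
    def f(q):
        m=hullmask(c,model(np.array(p0)+q*scale),S,box); return 1-(m&mask).sum()/max(1,(m|mask).sum())
    best=None
    for k in range(3):
        n=len(p0); sim=np.vstack([np.zeros(n)]+[np.eye(n)[i]*(1 if k%2 else -1) for i in range(n)])
        if best is not None: sim=sim*.5+best.x
        r=minimize(f,sim[0],method='Nelder-Mead',options=dict(initial_simplex=sim,xatol=.01,fatol=1e-4))
        if best is None or r.fun<best.fun: best=r
    return np.array(p0)+best.x*scale,1-best.fun
E
cat > m0.py <<'E'
from h import *
import pickle
a,b=pickle.load(open('c0.pkl','rb'))
# dispenser from hand points (top crop c1, scene crop c3)
def res(p):
    x,y,w=p; n=np.array([np.cos(w),np.sin(w),0]);ax=np.array([-np.sin(w),np.cos(w),0])
    W=lambda dx,dy,z:np.array([x,y,0])+n*dx+ax*dy+[0,0,z]
    t=lambda u,v:np.array([228+(u+.5)/9-.5,180+(v+.5)/9-.5]); s=lambda u,v:np.array([245+(u+.5)/5.3-.5,195+(v+.5)/5.3-.5])
    T=[(W(0,.132,.052),t(47,246)),(W(0,-.102,.050),t(698,190)),(W(0,0,.050),t(427,223)),
       (W(.035,.086,.085),t(172,130)),(W(.035,-.086,.085),t(652,88))]
    return np.concatenate([proj(b,X)-q for X,q in T]+[proj(a,W(0,-.102,.05))-s(312,130)])
r=least_squares(res,[.6,0,0]); print('disp',r.x,np.degrees(r.x[2])); print(r.fun.round(1).reshape(-1,2))
f=b['frame']
def up(box,S): return cv2.resize(f[box[1]:box[3],box[0]:box[2]],None,fx=S,fy=S,interpolation=cv2.INTER_CUBIC).astype(int)
S=4; box=(325,175,415,240); g=up(box,S)
d=g[...,2]-g[...,0]; print('br-tray',np.percentile(d,[5,50,95,99]))
m=((d>-4)&(g[...,1]>150)).astype(np.uint8); m=cv2.morphologyEx(m,cv2.MORPH_OPEN,np.ones((7,7)))
m=cv2.morphologyEx(m,cv2.MORPH_CLOSE,np.ones((9,9)))
n,l,st,ce=cv2.connectedComponentsWithStats(m)
for i in range(1,n):
    if st[i,4]<1500: continue
    u,v=ce[i]/S+np.array(box[:2]); X=at_z(b,u,v,.04)
    print('blob',u,v,st[i,4],X)
    for w0 in(-.15,.15):
        p,q=fitmask(b,l==i,box,S,lambda p:cyl(p[0],p[1],.033,p[2],.03,.042),[X[0],X[1],w0],np.array([.01,.01,.15])); print('roll',p,np.degrees(p[2]),q)
box=(110,180,170,235); g=up(box,S)
m=(g.min(2)>110).astype(np.uint8); m=cv2.morphologyEx(m,cv2.MORPH_OPEN,np.ones((9,9)))
n,l,st,ce=cv2.connectedComponentsWithStats(m); i=1+st[1:,4].argmax()
X=at_z(b,*(ce[i]/S+np.array(box[:2])),.04)
print('box',fitmask(b,l==i,box,S,lambda p:boxp(*p,.105,.105,0,.05),[X[0],X[1],-.3],np.array([.01,.01,.15])))
st=bot.read_state(); R=Ro.from_rotvec(st['tcp_rot']).as_matrix(); print('tool y',R[:,1],'z',R[:,2])
E
python3 m0.py
```

```text
disp [ 0.51192931 -0.00734425  0.12100994] 6.933358987452175
[[ 1.1  0.5]
 [-0.2  0.6]
 [-1.  -0.3]
 [-0.4 -0.6]
 [-0.6 -0.6]
 [ 0.8  1.9]]
br-tray [-10.  -4.   4.  12.]
blob 370.51427938897496 196.93684967899048 4517 [ 0.5481294 -0.3266317  0.04     ]
roll [ 0.55081904 -0.3259305   0.28581809] 16.376170418259456 0.9343498517577298
roll [ 0.55064368 -0.32569949  0.29436554] 16.865902811199266 0.9346861128725428
blob 392.5298672566372 206.67798672566371 4520 [ 0.51713951 -0.3994888   0.04      ]
roll [ 0.52023921 -0.3991243  -0.16425292] -9.410998966082062 0.9344473007712082
roll [ 0.52025848 -0.39910543 -0.16304559] -9.341824414859007 0.934475374732334
blob 349.97225387420235 207.93704421148587 4388 [ 0.50855824 -0.2583039   0.04      ]
roll [ 0.51123943 -0.25768189 -0.07915641] -4.535327956338966 0.9558023572076156
roll [ 0.51147758 -0.25777932 -0.08171868] -4.68213570909441 0.955792337338472
box (array([ 0.49869136,  0.44818402, -0.25241651]), np.float64(0.9858928478813339))
tool y [ 0.30488746 -0.95238606 -0.00210347] z [-5.86205324e-04  2.02096228e-03 -9.99997786e-01]
```

>>> {"api": "drive_tool", "payload": {
  "deltas": [
    {"hand": 1,"offset": [2.09,5.33,0],"angular": [0,0,5.65]},
    {"hand": 1,"offset": [4.18,10.66,0],"angular": [0,0,11.3]},
    {"hand": 1,"offset": [6.27,16,0],"angular": [0,0,16.95]},
    {"hand": 1,"offset": [8.36,21.3,0],"angular": [0,0,22.6]},
    {"hand": 1,"offset": [10.45,26.65,0],"angular": [0,0,28.25]},
    {"hand": 1,"offset": [12.54,32,0],"angular": [0,0,33.9]},
    {"hand": 1,"offset": [14.63,37.3,0],"angular": [0,0,39.55]},
    {"hand": 1,"offset": [16.7,42.6,0],"angular": [0,0,45.2]}
  ],
  "force": 60
}}

```text
time: 1.1
tool_pos: [0.3729, -0.215, 0.231]
tcp_rot: [-2.677, -1.644, -0.0]
wrist_force: [0.5, 0.7, 0.2]
width: 0.996
```

>>> {"api": "drive_tool", "payload": {
  "deltas": [
    {"hand": 1,"offset": [2.09,5.33,-1],"angular": [0,0,5.65]},
    {"hand": 1,"offset": [4.18,10.66,-3],"angular": [0,0,11.3]},
    {"hand": 1,"offset": [6.27,16,-5],"angular": [0,0,16.95]},
    {"hand": 1,"offset": [8.36,21.3,-7],"angular": [0,0,22.6]},
    {"hand": 1,"offset": [10.45,26.65,-8],"angular": [0,0,28.25]},
    {"hand": 1,"offset": [12.55,32,-8],"angular": [0,0,33.9]},
    {"hand": 1,"offset": [12.55,32,-8],"angular": [0,0,33.9]}
  ]
}}

```text
time: 1.98
tool_pos: [0.4989, 0.1065, 0.1509]
tcp_rot: [-2.078, -2.355, -0.001]
wrist_force: [-0.3, -0.7, -0.0]
width: 1.001
```

```bash
cat >> h.py <<'E'
def to(x,y,z,jaw,lab=''):
    s=bot.read_state(); R=Ro.from_rotvec(s['tcp_rot']).as_matrix(); p=s['tool_pos']
    j=np.degrees(np.arctan2(R[1,1],R[0,1])); d=(jaw-j+90)%180-90
    tl=np.degrees(np.cross(R[:,2],[0,0,-1]))
    print(lab,'t',round(s['time'],2),'pos',p.round(4),'jaw',j.round(2),'w',round(s['width'],3),'F',s['wrist_force'].round(1),'q6',s['q'][5].round(2),'| d cm',((np.array([x,y,z])-p)*100).round(2),'turn',d.round(2),'tilt',tl.round(2))
E
cat > m1.py <<'E'
from h import *
import pickle
c=snap('top'); pickle.dump(c,open('c1.pkl','wb'))
to(.4985,.1029,.042,6.93,'handle')
f=c['frame'];cv2.imwrite('pics/d1.png',cv2.resize(f[165:235,215:315],None,fx=7,fy=7,interpolation=cv2.INTER_CUBIC))
s=bot.read_state(); print(proj(c,s['tool_pos']))
E
python3 m1.py
```

```text
handle t 2.02 pos [0.4981 0.1047 0.1507] jaw 7.04 w 1.003 F [0.7 0.6 0.2] q6 0.04 | d cm [  0.04  -0.18 -10.87] turn -0.11 tilt [ 0.02 -0.07  0.  ]
[236.63060333 199.90025691]
```

>>> {"api": "drive_tool", "payload": {
  "deltas": [
    {"hand": 1,"offset": [0,-0.2,-5],"angular": [0,0,0]},
    {"hand": 1,"offset": [0,-0.2,-9],"angular": [0,0,0]},
    {"hand": 1,"offset": [0,-0.2,-10.9],"angular": [0,0,0]},
    {"hand": 1,"offset": [0,-0.2,-10.9],"angular": [0,0,0]},
    {"hand": 0.1,"offset": [0,-0.2,-10.9],"angular": [0,0,0]},
    {"hand": 0.1,"offset": [0,-0.2,-10.9],"angular": [0,0,0]},
    {"hand": 0.1,"offset": [0,-0.2,-10.9],"angular": [0,0,0]},
    {"hand": 0.1,"offset": [0,-0.2,-10.9],"angular": [0,0,0]}
  ]
}}

```text
time: 3.02
tool_pos: [0.4991, 0.1013, 0.0433]
tcp_rot: [2.084, 2.349, 0.002]
wrist_force: [-1.8, -0.9, 3.9]
width: 0.24
```

```bash
python3 m1.py
```

```text
handle t 3.08 pos [0.4991 0.1012 0.0433] jaw 6.86 w 0.242 F [-0.2 -1.   5.1] q6 0.03 | d cm [-0.06  0.17 -0.13] turn 0.07 tilt [-0.    0.09  0.  ]
[241.03829048 207.29511355]
```

View pics/d1.png

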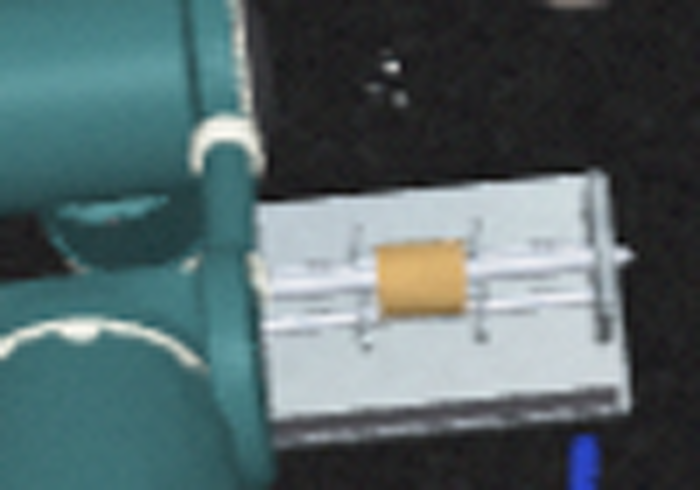

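The handle is gripped. The picture shows the arm over the handle at left, the core still in the middle bay and the nose at the right cheek. Now I'll pull the axle out.

>>> {"api": "drive_tool", "payload": {
  "deltas": [
    {"hand": 0.1,"offset": [0,0,0.1],"angular": [0,0,0]},
    {"hand": 0.1,"offset": [-0.24,2,0.1],"angular": [0,0,0]},
    {"hand": 0.1,"offset": [-0.61,5,0.1],"angular": [0,0,0]},
    {"hand": 0.1,"offset": [-0.97,8,0.1],"angular": [0,0,0]},
    {"hand": 0.1,"offset": [-1.34,11,0.1],"angular": [0,0,0]},
    {"hand": 0.1,"offset": [-1.7,14,0.1],"angular": [0,0,0]},
    {"hand": 0.1,"offset": [-2.07,17,0.1],"angular": [0,0,0]},
    {"hand": 0.1,"offset": [-2.43,20,0.1],"angular": [0,0,0]}
  ]
}}

```text
time: 4.08
tool_pos: [0.4732, 0.3019, 0.0427]
tcp_rot: [-2.084, -2.35, 0.002]
wrist_force: [0.4, -0.2, -0.4]
width: 0.24
```

>>> {"api": "drive_tool", "payload": {
  "deltas": [
    {"hand": 0.1,"offset": [-0.18,1.5,0],"angular": [0,0,0]},
    {"hand": 0.1,"offset": [-0.18,1.5,0],"angular": [0,0,0]},
    {"hand": 0.1,"offset": [-0.18,1.5,-2],"angular": [0,0,0]}
  ]
}}

```text
time: 4.45
tool_pos: [0.4736, 0.3162, 0.0244]
tcp_rot: [2.084, 2.349, 0.004]
wrist_force: [-0.0, 0.4, -0.8]
width: 0.242
```

```bash
cat > m2.py <<'E'
from h import *
to(.473,.316,.0045,6.9,'lay')
a=snap('scene')
cv2.imwrite('pics/d2.png',cv2.resize(a['frame'][165:245,160:310],None,fx=5.3,fy=5.3,interpolation=cv2.INTER_CUBIC))
E
python3 m2.py
```

```text
lay t 4.45 pos [0.4736 0.3162 0.0244] jaw 6.86 w 0.242 F [-0.   0.4 -0.8] q6 0.43 | d cm [-0.06 -0.02 -1.99] turn 0.04 tilt [-0.07  0.16  0.  ]
```

View pics/d2.png

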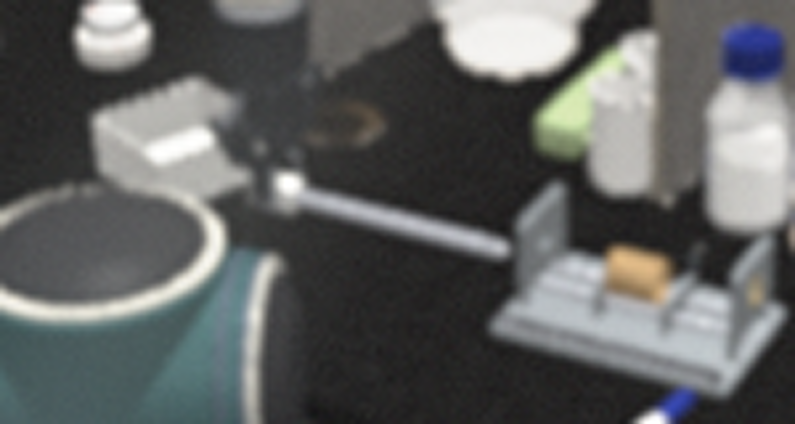

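The axle is clear of the left cheek, held level by the handle, and the core lies in the middle bay. Laying the axle down.

>>> {"api": "drive_tool", "payload": {
  "deltas": [
    {"hand": 0.1,"offset": [0,0,-1],"angular": [0,0,0]},
    {"hand": 0.1,"offset": [0,0,-1.7],"angular": [0,0,0]},
    {"hand": 0.1,"offset": [0,0,-2.0],"angular": [0,0,0]},
    {"hand": 0.1,"offset": [0,0,-2.0],"angular": [0,0,0]},
    {"hand": 0.5,"offset": [0,0,-1.8],"angular": [0,0,0]},
    {"hand": 0.6,"offset": [0,0,-1.5],"angular": [0,0,0]},
    {"hand": 0.6,"offset": [0,0,4],"angular": [0,0,0]},
    {"hand": 1,"offset": [0,0,9],"angular": [0,0,0]}
  ]
}}

```text
time: 5.5
tool_pos: [0.4719, 0.316, 0.1141]
tcp_rot: [-2.085, -2.35, 0.001]
wrist_force: [0.6, 0.3, 0.9]
width: 0.793
```

```bash
cat > m3.py <<'E'
from h import *
to(.5119,-.0073,.15,6.9,'above core')
to(.5119,-.0073,.025,6.9,'core')
E
python3 m3.py
```

```text
above core t 5.5 pos [0.4719 0.316  0.1141] jaw 6.85 w 0.793 F [0.6 0.3 0.9] q6 0.43 | d cm [  4.   -32.33   3.59] turn 0.05 tilt [ 0.03 -0.05  0.  ]
core t 5.5 pos [0.4719 0.316  0.1141] jaw 6.85 w 0.793 F [0.6 0.3 0.9] q6 0.43 | d cm [  4.   -32.33  -8.91] turn 0.05 tilt [ 0.03 -0.05  0.  ]
```

>>> {"api": "drive_tool", "payload": {
  "deltas": [
    {"hand": 1,"offset": [0,0,3],"angular": [0,0,0]},
    {"hand": 1,"offset": [0.7,-5.7,3.6],"angular": [0,0,0]},
    {"hand": 1,"offset": [1.4,-11.4,3.6],"angular": [0,0,0]},
    {"hand": 1,"offset": [2.1,-17,3.6],"angular": [0,0,0]},
    {"hand": 1,"offset": [2.8,-22.6,3.6],"angular": [0,0,0]},
    {"hand": 1,"offset": [3.5,-28.3,3.6],"angular": [0,0,0]},
    {"hand": 1,"offset": [4,-32.3,3],"angular": [0,0,0]},
    {"hand": 1,"offset": [4,-32.3,-1],"angular": [0,0,0]}
  ]
}}

```text
time: 6.5
tool_pos: [0.5162, -0.01, 0.1064]
tcp_rot: [2.084, 2.34, 0.008]
wrist_force: [1.1, -0.1, -0.4]
width: 0.998
```

>>> {"api": "drive_tool", "payload": {
  "deltas": [
    {"hand": 1,"offset": [0,0,-4],"angular": [0,0,0]},
    {"hand": 1,"offset": [0,0,-7],"angular": [0,0,0]},
    {"hand": 1,"offset": [0,0,-7.8],"angular": [0,0,0]},
    {"hand": 1,"offset": [0,0,-7.8],"angular": [0,0,0]},
    {"hand": 0.3,"offset": [0,0,-7.8],"angular": [0,0,0]},
    {"hand": 0.3,"offset": [0,0,-7.8],"angular": [0,0,0]},
    {"hand": 0.3,"offset": [0,0,-7.8],"angular": [0,0,0]},
    {"hand": 0.3,"offset": [0,0,-7.8],"angular": [0,0,0]}
  ],
  "force": 25
}}

```text
time: 7.5
tool_pos: [0.5132, -0.0069, 0.0264]
tcp_rot: [2.084, 2.349, 0.002]
wrist_force: [-1.4, 0.3, 5.0]
width: 0.413
```

```bash
python3 m3.py
```

```text
above core t 7.5 pos [ 0.5132 -0.0069  0.0264] jaw 6.85 w 0.413 F [-1.4  0.3  5. ] q6 -0.18 | d cm [-0.13 -0.04 12.36] turn 0.05 tilt [0.   0.11 0.  ]
core t 7.5 pos [ 0.5132 -0.0069  0.0264] jaw 6.85 w 0.413 F [-1.4  0.3  5. ] q6 -0.18 | d cm [-0.13 -0.04 -0.14] turn 0.05 tilt [0.   0.11 0.  ]
```

>>> {"api": "drive_tool", "payload": {
  "deltas": [
    {"hand": 0.3,"offset": [0,0,5],"angular": [0,0,0]},
    {"hand": 0.3,"offset": [0,0,10],"angular": [0,0,0]},
    {"hand": 0.3,"offset": [-0.2,5,11.4],"angular": [0,0,-3]},
    {"hand": 0.3,"offset": [-0.4,11,11.4],"angular": [0,0,-6]},
    {"hand": 0.3,"offset": [-0.6,17,11.4],"angular": [0,0,-9]},
    {"hand": 0.3,"offset": [-0.8,23,11.4],"angular": [0,0,-12]},
    {"hand": 0.3,"offset": [-1,29,11.4],"angular": [0,0,-15]},
    {"hand": 0.3,"offset": [-1.2,35,11.4],"angular": [0,0,-18]}
  ]
}}

```text
time: 8.5
tool_pos: [0.4997, 0.345, 0.1391]
tcp_rot: [2.428, 1.993, -0.0]
wrist_force: [0.9, -0.2, 0.5]
width: 0.414
```

>>> {"api": "drive_tool", "payload": {
  "deltas": [
    {"hand": 0.3,"offset": [-0.1,6,0],"angular": [0,0,-2]},
    {"hand": 0.3,"offset": [-0.2,10.5,0],"angular": [0,0,-3.3]},
    {"hand": 0.3,"offset": [-0.2,10.5,0],"angular": [0,0,-3.3]}
  ]
}}

```text
time: 8.88
tool_pos: [0.4974, 0.4513, 0.1388]
tcp_rot: [-2.479, -1.929, -0.001]
wrist_force: [-0.0, -0.0, -0.6]
width: 0.418
```

```bash
python3 - <<'E'
from h import *
to(.4987,.4482,.022,-14.5,'waste')
E
```

```text
waste t 8.88 pos [0.4974 0.4513 0.1388] jaw -14.24 w 0.418 F [-0.  -0.  -0.6] q6 0.95 | d cm [  0.13  -0.31 -11.68] turn -0.26 tilt [-0.04 -0.   -0.  ]
```

>>> {"api": "drive_tool", "payload": {
  "deltas": [
    {"hand": 0.3,"offset": [0.1,-0.2,-5],"angular": [0,0,0]},
    {"hand": 0.3,"offset": [0.1,-0.2,-9],"angular": [0,0,0]},
    {"hand": 0.3,"offset": [0.1,-0.2,-11.6],"angular": [0,0,0]},
    {"hand": 0.3,"offset": [0.1,-0.2,-11.6],"angular": [0,0,0]},
    {"hand": 0.6,"offset": [0.1,-0.2,-11.6],"angular": [0,0,0]},
    {"hand": 0.6,"offset": [0.1,-0.2,-11.6],"angular": [0,0,0]},
    {"hand": 0.6,"offset": [0.1,-0.2,-6],"angular": [0,0,0]},
    {"hand": 0.6,"offset": [0.1,-0.2,0],"angular": [0,0,0]}
  ]
}}

```text
time: 9.88
tool_pos: [0.4989, 0.4458, 0.1409]
tcp_rot: [2.483, 1.924, -0.001]
wrist_force: [1.5, 0.1, -0.4]
width: 0.597
```

>>> {"api": "drive_tool", "payload": {
  "deltas": [
    {"hand": 1,"offset": [0,-6,1],"angular": [0,0,0]},
    {"hand": 1,"offset": [0,-12,1],"angular": [0,0,1]},
    {"hand": 1,"offset": [0,-18,1],"angular": [0,0,2]},
    {"hand": 1,"offset": [0,-24,1],"angular": [0,0,4]},
    {"hand": 1,"offset": [0,-30,1],"angular": [0,0,6]},
    {"hand": 1,"offset": [0,-36,1],"angular": [0,0,8]},
    {"hand": 1,"offset": [0,-42,1],"angular": [0,0,9]},
    {"hand": 1,"offset": [0,-48,1],"angular": [0,0,9.7]}
  ]
}}

```text
time: 10.88
tool_pos: [0.4999, -0.0359, 0.1514]
tcp_rot: [2.308, 2.126, 0.004]
wrist_force: [0.3, -0.4, 0.4]
width: 1.001
```

>>> {"api": "drive_tool", "payload": {
  "deltas": [
    {"hand": 1,"offset": [0.3,-6,0],"angular": [0,0,0]},
    {"hand": 1,"offset": [0.7,-12,0],"angular": [0,0,0]},
    {"hand": 1,"offset": [1,-18,0],"angular": [0,0,0]},
    {"hand": 1,"offset": [1.3,-22.6,0],"angular": [0,0,0]},
    {"hand": 1,"offset": [1.3,-22.6,0],"angular": [0,0,0]},
    {"hand": 1,"offset": [1.3,-22.6,0],"angular": [0,0,0]}
  ]
}}

```text
time: 11.62
tool_pos: [0.5123, -0.2598, 0.1502]
tcp_rot: [2.312, 2.126, 0.001]
wrist_force: [-0.1, -0.4, -0.2]
width: 1.0
```

```bash
cat > m4.py <<'E'
from h import *
import pickle
to(.5114,-.2577,.012,-4.6,'roll C')
c=snap('top','t4.png');a=snap('scene','s4.png'); pickle.dump((a,c),open('c4.pkl','wb'))
y=cv2.resize(c['frame'][180:245,115:315],None,fx=4,fy=4,interpolation=cv2.INTER_CUBIC)
z=cv2.resize(a['frame'][165:245,160:310],None,fx=4,fy=4,interpolation=cv2.INTER_CUBIC)
cv2.imwrite('pics/d4.png',np.vstack([y,np.pad(z,((0,0),(0,200),(0,0)))]))
E
python3 m4.py
```

```text
roll C t 11.62 pos [ 0.5123 -0.2598  0.1502] jaw -4.79 w 1.0 F [-0.1 -0.4 -0.2] q6 -0.43 | d cm [ -0.09   0.21 -13.82] turn 0.19 tilt [0.01 0.07 0.  ]
```

View pics/d4.png

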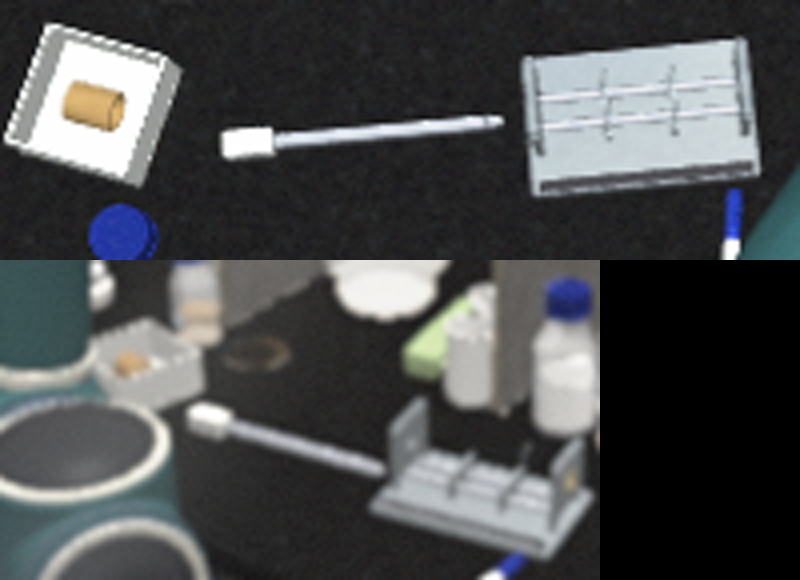

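The core is in the waste box and the axle lies on the bench in line with the dispenser. The dispenser is empty. Gripping roll C.

>>> {"api": "drive_tool", "payload": {
  "deltas": [
    {"hand": 1,"offset": [-0.1,0.2,-5],"angular": [0,0,0]},
    {"hand": 1,"offset": [-0.1,0.2,-10],"angular": [0,0,0]},
    {"hand": 1,"offset": [-0.1,0.2,-13.7],"angular": [0,0,0]},
    {"hand": 1,"offset": [-0.1,0.2,-13.7],"angular": [0,0,0]},
    {"hand": 0.5,"offset": [-0.1,0.2,-13.7],"angular": [0,0,0]},
    {"hand": 0.5,"offset": [-0.1,0.2,-13.7],"angular": [0,0,0]},
    {"hand": 0.5,"offset": [-0.1,0.2,-13.7],"angular": [0,0,0]}
  ],
  "force": 50
}}

```text
time: 12.6
tool_pos: [0.5133, -0.2588, 0.015]
tcp_rot: [2.308, 2.124, 0.003]
wrist_force: [0.9, 1.8, 6.1]
width: 0.692
```

```bash
python3 - <<'E'
from h import *
import pickle
a,c=pickle.load(open('c4.pkl','rb'))
to(.5187,-.0629,.12,6.9,'bay right')
# overlay check of the dispenser estimate
x,y,w=.5119,-.0073,np.radians(6.9)
n=np.array([np.cos(w),np.sin(w),0]);ax=np.array([-np.sin(w),np.cos(w),0])
S=8;x0,y0=235,182
y_=cv2.resize(c['frame'][y0:y0+55,x0:x0+80],None,fx=S,fy=S,interpolation=cv2.INTER_CUBIC)
def L(A,B,col):
    q=[tuple(np.round(((proj(c,np.array([x,y,0])+n*P[0]+ax*P[1]+[0,0,P[2]])-[x0,y0]+.5)*S-.5)).astype(int).tolist()) for P in(A,B)]; cv2.line(y_,q[0],q[1],col,1)
for s in(-1,1):
    L((-.035,s*.09,.085),(.035,s*.09,.085),(0,0,255)); L((-.035,s*.082,.085),(.035,s*.082,.085),(0,0,255))
    L((-.028,s*.028,.036),(.028,s*.028,.036),(0,200,0)); L((s*.012,-.082,.024),(s*.012,.082,.024),(255,0,0))
cv2.imwrite('pics/d5.png',y_)
E
```

```text
bay right t 12.6 pos [ 0.5133 -0.2588  0.015 ] jaw -4.75 w 0.692 F [0.9 1.8 6.1] q6 -0.43 | d cm [ 0.54 19.59 10.5 ] turn 11.65 tilt [0.12 0.25 0.  ]
```

View pics/d5.png

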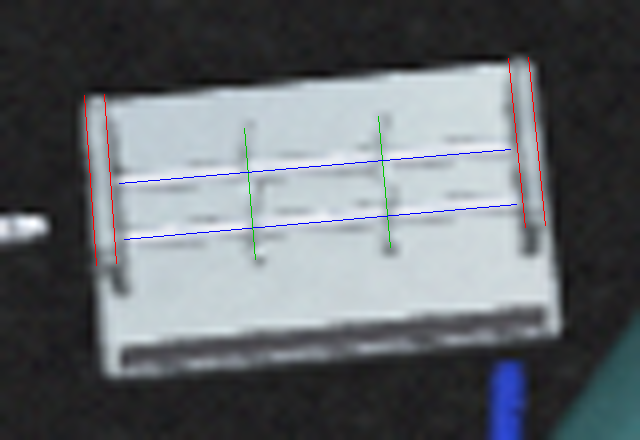

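The overlay of the dispenser model (cheeks, dividers, bars) matches to about 1 mm. I'll carry roll C to the right bay.

>>> {"api": "drive_tool", "payload": {
  "deltas": [
    {"hand": 0.5,"offset": [0,0,5],"angular": [0,0,0]},
    {"hand": 0.5,"offset": [0,0,10],"angular": [0,0,2]},
    {"hand": 0.5,"offset": [0.2,5,12],"angular": [0,0,5]},
    {"hand": 0.5,"offset": [0.4,11,12],"angular": [0,0,8]},
    {"hand": 0.5,"offset": [0.6,16,12],"angular": [0,0,11]},
    {"hand": 0.5,"offset": [0.6,19.6,12],"angular": [0,0,11.65]},
    {"hand": 0.5,"offset": [0.6,19.6,12],"angular": [0,0,11.65]},
    {"hand": 0.5,"offset": [0.6,19.6,12],"angular": [0,0,11.65]}
  ]
}}

```text
time: 13.6
tool_pos: [0.5174, -0.0622, 0.1328]
tcp_rot: [2.082, 2.351, 0.0]
wrist_force: [-0.0, 0.1, -0.6]
width: 0.689
```

```bash
python3 - <<'E'
from h import *
to(.5193,-.064,.034,6.9,'bay right')
E
```

```text
bay right t 13.6 pos [ 0.5174 -0.0622  0.1328] jaw 6.93 w 0.689 F [-0.   0.1 -0.6] q6 -0.29 | d cm [ 0.19 -0.18 -9.88] turn -0.03 tilt [0.04 0.06 0.  ]
```

>>> {"api": "drive_tool", "payload": {
  "deltas": [
    {"hand": 0.5,"offset": [0.15,-0.2,-5],"angular": [0,0,0]},
    {"hand": 0.5,"offset": [0.15,-0.2,-8.5],"angular": [0,0,0]},
    {"hand": 0.5,"offset": [0.15,-0.2,-9.7],"angular": [0,0,0]},
    {"hand": 0.5,"offset": [0.15,-0.2,-9.9],"angular": [0,0,0]},
    {"hand": 0.5,"offset": [0.15,-0.2,-9.9],"angular": [0,0,0]},
    {"hand": 1,"offset": [0.15,-0.2,-9.9],"angular": [0,0,0]},
    {"hand": 1,"offset": [0.15,-0.2,-9.9],"angular": [0,0,0]},
    {"hand": 1,"offset": [0.15,-0.2,-6],"angular": [0,0,0]}
  ]
}}

```text
time: 14.6
tool_pos: [0.5152, -0.0633, 0.0695]
tcp_rot: [-2.079, -2.346, 0.007]
wrist_force: [-0.5, -0.1, -0.4]
width: 0.998
```

>>> {"api": "drive_tool", "payload": {
  "deltas": [
    {"hand": 1,"offset": [0,0,6],"angular": [0,0,0]},
    {"hand": 1,"offset": [0.5,-5,7],"angular": [0,0,2]},
    {"hand": 1,"offset": [1.3,-11,7],"angular": [0,0,4]},
    {"hand": 1,"offset": [2,-17,7],"angular": [0,0,6]},
    {"hand": 1,"offset": [2.7,-22,7],"angular": [0,0,8]},
    {"hand": 1,"offset": [3.2,-26.1,7],"angular": [0,0,9.7]},
    {"hand": 1,"offset": [3.2,-26.1,7],"angular": [0,0,9.7]},
    {"hand": 1,"offset": [3.2,-26.1,7],"angular": [0,0,9.7]}
  ]
}}

```text
time: 15.6
tool_pos: [0.5502, -0.3243, 0.1418]
tcp_rot: [-1.877, -2.517, -0.0]
wrist_force: [-0.2, 0.2, -0.3]
width: 0.998
```

```bash
cat > m6.py <<'E'
from h import *
import pickle
to(.552,-.3262,.014,16.6,'roll A')
c=snap('top','t6.png');a=snap('scene','s6.png'); pickle.dump((a,c),open('c6.pkl','wb'))
y=cv2.resize(c['frame'][180:245,115:315],None,fx=4,fy=4,interpolation=cv2.INTER_CUBIC)
z=cv2.resize(a['frame'][175:255,195:345],None,fx=4,fy=4,interpolation=cv2.INTER_CUBIC)
cv2.imwrite('pics/d6.png',np.vstack([y,np.pad(z,((0,0),(0,200),(0,0)))]))
E
python3 m6.py
```

```text
roll A t 15.6 pos [ 0.5502 -0.3243  0.1418] jaw 16.56 w 0.998 F [-0.2  0.2 -0.3] q6 -0.86 | d cm [  0.18  -0.19 -12.78] turn 0.04 tilt [-0.06 -0.05 -0.  ]
```

View pics/d6.png

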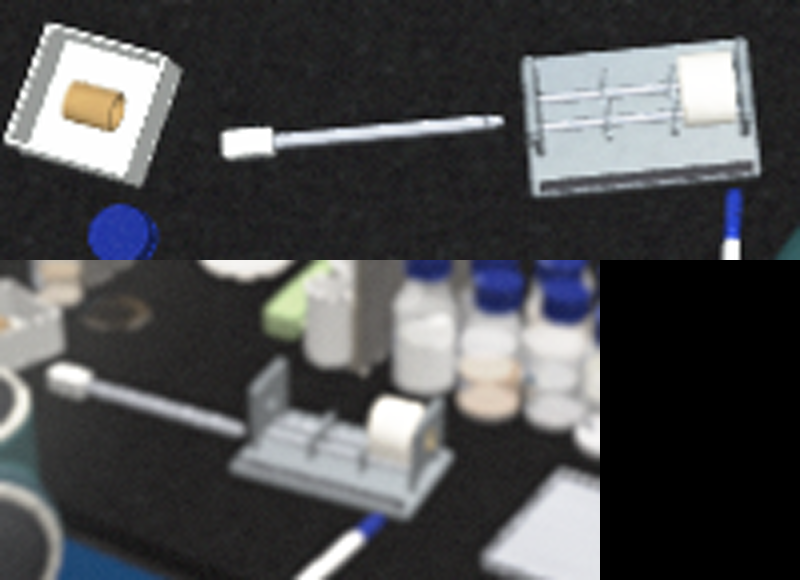

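Roll C stands in the right bay, and the axle and core are unchanged. Gripping roll A.

>>> {"api": "drive_tool", "payload": {
  "deltas": [
    {"hand": 1,"offset": [0.1,-0.2,-5],"angular": [0,0,0]},
    {"hand": 1,"offset": [0.1,-0.2,-10],"angular": [0,0,0]},
    {"hand": 1,"offset": [0.1,-0.2,-12.8],"angular": [0,0,0]},
    {"hand": 1,"offset": [0.1,-0.2,-12.8],"angular": [0,0,0]},
    {"hand": 0.5,"offset": [0.1,-0.2,-12.8],"angular": [0,0,0]},
    {"hand": 0.5,"offset": [0.1,-0.2,-12.8],"angular": [0,0,0]},
    {"hand": 0.5,"offset": [0.1,-0.2,-12.8],"angular": [0,0,0]}
  ]
}}

```text
time: 16.58
tool_pos: [0.5536, -0.3278, 0.017]
tcp_rot: [1.875, 2.515, 0.001]
wrist_force: [0.1, 0.8, 7.3]
width: 0.692
```

```bash
python3 - <<'E'
from h import *
to(.5125,-.008,.135,6.9,'bay mid')
E
```

```text
bay mid t 16.57 pos [ 0.5536 -0.3278  0.017 ] jaw 16.6 w 0.692 F [0.1 0.8 7.3] q6 -0.86 | d cm [-4.11 31.98 11.8 ] turn -9.7 tilt [0.13 0.23 0.  ]
```

>>> {"api": "drive_tool", "payload": {
  "deltas": [
    {"hand": 0.5,"offset": [0,0,5],"angular": [0,0,0]},
    {"hand": 0.5,"offset": [0,0,10],"angular": [0,0,0]},
    {"hand": 0.5,"offset": [-0.5,5,12.5],"angular": [0,0,-2]},
    {"hand": 0.5,"offset": [-1.4,11,12.5],"angular": [0,0,-4]},
    {"hand": 0.5,"offset": [-2.2,17,12.5],"angular": [0,0,-6]},
    {"hand": 0.5,"offset": [-3,23,12.5],"angular": [0,0,-8]},
    {"hand": 0.5,"offset": [-3.8,28.5,12.5],"angular": [0,0,-9.7]},
    {"hand": 0.5,"offset": [-4.1,32,12.5],"angular": [0,0,-9.7]}
  ]
}}

```text
time: 17.58
tool_pos: [0.5097, -0.0046, 0.1396]
tcp_rot: [2.082, 2.352, 0.001]
wrist_force: [1.0, 0.2, -1.5]
width: 0.689
```

>>> {"api": "drive_tool", "payload": {
  "deltas": [
    {"hand": 0.5,"offset": [0,0,0],"angular": [0,0,0]},
    {"hand": 0.5,"offset": [0,0,0],"angular": [0,0,0]}
  ]
}}

```text
time: 17.82
tool_pos: [0.5108, -0.0072, 0.1396]
tcp_rot: [2.082, 2.351, 0.0]
wrist_force: [-0.1, -0.2, -1.4]
width: 0.691
```

```bash
python3 - <<'E'
from h import *
to(.5125,-.008,.036,6.9,'bay mid')
E
```

```text
bay mid t 17.82 pos [ 0.5108 -0.0072  0.1396] jaw 6.93 w 0.691 F [-0.1 -0.2 -1.4] q6 -0.18 | d cm [  0.17  -0.08 -10.36] turn -0.03 tilt [0.03 0.04 0.  ]
```

>>> {"api": "drive_tool", "payload": {
  "deltas": [
    {"hand": 0.5,"offset": [0.15,-0.1,-5],"angular": [0,0,0]},
    {"hand": 0.5,"offset": [0.15,-0.1,-8.5],"angular": [0,0,0]},
    {"hand": 0.5,"offset": [0.15,-0.1,-10.1],"angular": [0,0,0]},
    {"hand": 0.5,"offset": [0.15,-0.1,-10.4],"angular": [0,0,0]},
    {"hand": 0.5,"offset": [0.15,-0.1,-10.4],"angular": [0,0,0]},
    {"hand": 1,"offset": [0.15,-0.1,-10.4],"angular": [0,0,0]},
    {"hand": 1,"offset": [0.15,-0.1,-10.4],"angular": [0,0,0]},
    {"hand": 1,"offset": [0.15,-0.1,-6.4],"angular": [0,0,0]}
  ]
}}

```text
time: 18.82
tool_pos: [0.5089, -0.0077, 0.0728]
tcp_rot: [-2.08, -2.347, 0.007]
wrist_force: [0.5, -0.5, -0.2]
width: 1.003
```

>>> {"api": "drive_tool", "payload": {
  "deltas": [
    {"hand": 1,"offset": [0,0,6],"angular": [0,0,0]},
    {"hand": 1,"offset": [0.1,-5,7],"angular": [0,0,-2]},
    {"hand": 1,"offset": [0.3,-11,7],"angular": [0,0,-4]},
    {"hand": 1,"offset": [0.4,-17,7],"angular": [0,0,-6]},
    {"hand": 1,"offset": [0.5,-23,7],"angular": [0,0,-9]},
    {"hand": 1,"offset": [0.7,-29,7],"angular": [0,0,-12]},
    {"hand": 1,"offset": [0.8,-34,7],"angular": [0,0,-15]},
    {"hand": 1,"offset": [0.9,-39.1,7],"angular": [0,0,-16.3]}
  ]
}}

```text
time: 19.82
tool_pos: [0.5211, -0.4007, 0.1456]
tcp_rot: [2.397, 2.03, 0.0]
wrist_force: [1.0, 0.2, -0.1]
width: 0.998
```

>>> {"api": "drive_tool", "payload": {
  "deltas": [
    {"hand": 1,"offset": [0,0,0],"angular": [0,0,0]},
    {"hand": 1,"offset": [0,0,0],"angular": [0,0,0]}
  ]
}}

```text
time: 20.08
tool_pos: [0.5209, -0.3985, 0.1451]
tcp_rot: [-2.396, -2.031, -0.0]
wrist_force: [1.0, 0.6, -1.3]
width: 1.0
```

```bash
sed -e "s/^to.*/to(.5216,-.3995,.014,-9.4,'roll B')/" -e 's/6\.png/7.png/g;s/c6/c7/' m6.py >m7.py; python3 m7.py
```

```text
roll B t 20.07 pos [ 0.5209 -0.3985  0.1451] jaw -9.43 w 1.0 F [ 1.   0.6 -1.3] q6 -0.53 | d cm [  0.07  -0.1  -13.11] turn 0.03 tilt [-0.05 -0.02 -0.  ]
```

>>> {"api": "drive_tool", "payload": {
  "deltas": [
    {"hand": 1,"offset": [0.1,-0.1,-5],"angular": [0,0,0]},
    {"hand": 1,"offset": [0.1,-0.1,-10],"angular": [0,0,0]},
    {"hand": 1,"offset": [0.1,-0.1,-13.1],"angular": [0,0,0]},
    {"hand": 1,"offset": [0.1,-0.1,-13.1],"angular": [0,0,0]},
    {"hand": 0.5,"offset": [0.1,-0.1,-13.1],"angular": [0,0,0]},
    {"hand": 0.5,"offset": [0.1,-0.1,-13.1],"angular": [0,0,0]},
    {"hand": 0.5,"offset": [0.1,-0.1,-13.1],"angular": [0,0,0]}
  ]
}}

```text
time: 21.05
tool_pos: [0.524, -0.4011, 0.0172]
tcp_rot: [2.392, 2.029, 0.002]
wrist_force: [0.2, 0.3, 4.6]
width: 0.692
```

```bash
python3 - <<'E'
from h import *
to(.5058,.048,.135,6.9,'bay left')
E
```

```text
bay left t 21.05 pos [ 0.524  -0.4011  0.0172] jaw -9.4 w 0.692 F [0.2 0.3 4.6] q6 -0.53 | d cm [-1.82 44.91 11.78] turn 16.3 tilt [0.16 0.22 0.  ]
```

View pics/d7.png

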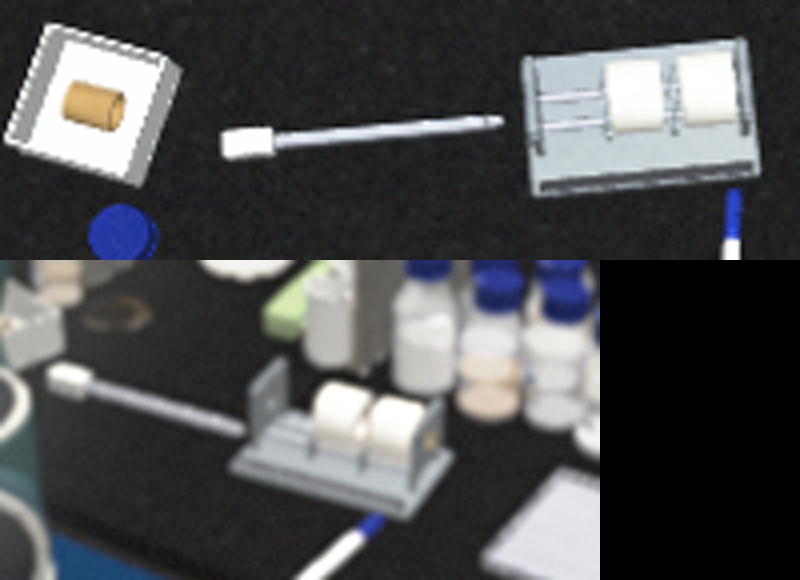

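Two rolls are standing in the right and middle bays. Carrying roll B to the left bay.

>>> {"api": "drive_tool", "payload": {
  "deltas": [
    {"hand": 0.5,"offset": [0,0,5],"angular": [0,0,0]},
    {"hand": 0.5,"offset": [0,0,10],"angular": [0,0,1]},
    {"hand": 0.5,"offset": [-0.2,5,12.5],"angular": [0,0,3]},
    {"hand": 0.5,"offset": [-0.5,11,12.5],"angular": [0,0,5]},
    {"hand": 0.5,"offset": [-0.7,17,12.5],"angular": [0,0,8]},
    {"hand": 0.5,"offset": [-0.9,23,12.5],"angular": [0,0,11]},
    {"hand": 0.5,"offset": [-1.2,29,12.5],"angular": [0,0,14]},
    {"hand": 0.5,"offset": [-1.4,35,12.5],"angular": [0,0,16.3]}
  ]
}}

```text
time: 22.05
tool_pos: [0.5079, -0.0481, 0.14]
tcp_rot: [2.082, 2.351, 0.002]
wrist_force: [1.1, 0.1, -1.1]
width: 0.693
```

>>> {"api": "drive_tool", "payload": {
  "deltas": [
    {"hand": 0.5,"offset": [-0.2,5,0],"angular": [0,0,0]},
    {"hand": 0.5,"offset": [-0.4,9.8,0],"angular": [0,0,0]},
    {"hand": 0.5,"offset": [-0.4,9.8,0],"angular": [0,0,0]},
    {"hand": 0.5,"offset": [-0.4,9.8,0],"angular": [0,0,0]}
  ]
}}

```text
time: 22.55
tool_pos: [0.5042, 0.0479, 0.1396]
tcp_rot: [2.082, 2.351, 0.0]
wrist_force: [-0.9, -1.6, -0.7]
width: 0.688
```

```bash
python3 - <<'E'
from h import *
to(.5058,.048,.036,6.9,'bay left')
E
```

```text
bay left t 22.55 pos [0.5042 0.0479 0.1396] jaw 6.96 w 0.688 F [-0.9 -1.6 -0.7] q6 -0.08 | d cm [ 1.600e-01  1.000e-02 -1.036e+01] turn -0.06 tilt [0.03 0.04 0.  ]
```

Release, then back off to the left near the axle (high), and look.

>>> {"api": "drive_tool", "payload": {
  "deltas": [
    {"hand": 0.5,"offset": [0.15,0,-5],"angular": [0,0,0]},
    {"hand": 0.5,"offset": [0.15,0,-8.5],"angular": [0,0,0]},
    {"hand": 0.5,"offset": [0.15,0,-10.1],"angular": [0,0,0]},
    {"hand": 0.5,"offset": [0.15,0,-10.4],"angular": [0,0,0]},
    {"hand": 0.5,"offset": [0.15,0,-10.4],"angular": [0,0,0]},
    {"hand": 1,"offset": [0.15,0,-10.4],"angular": [0,0,0]},
    {"hand": 1,"offset": [0.15,0,-10.4],"angular": [0,0,0]},
    {"hand": 1,"offset": [0.15,0,-6.4],"angular": [0,0,0]}
  ]
}}

```text
time: 23.55
tool_pos: [0.5025, 0.0479, 0.0728]
tcp_rot: [-2.08, -2.347, 0.008]
wrist_force: [0.8, 0.1, 0.2]
width: 1.001
```

>>> {"api": "drive_tool", "payload": {
  "deltas": [
    {"hand": 1,"offset": [0,0,6],"angular": [0,0,0]},
    {"hand": 1,"offset": [0,-6,8],"angular": [0,0,0]},
    {"hand": 1,"offset": [0,-12,8],"angular": [0,0,0]},
    {"hand": 1,"offset": [0,-18,8],"angular": [0,0,0]},
    {"hand": 1,"offset": [0,-24,8],"angular": [0,0,0]},
    {"hand": 1,"offset": [0,-24,8],"angular": [0,0,0]}
  ]
}}

```text
time: 24.3
tool_pos: [0.5058, -0.1959, 0.1559]
tcp_rot: [2.089, 2.344, -0.0]
wrist_force: [1.0, -0.0, -0.4]
width: 1.003
```

```bash
sed -e "s/^to.*/to(.473,.316,.15,6.9,'axle')/" -e 's/6\.png/8.png/g;s/c6/c8/' m6.py >m8.py; python3 m8.py
cat > axle.py <<'E'
from h import *
import pickle,sys
a,c=pickle.load(open(sys.argv[1],'rb')); f=c['frame']
S=4; box=(150,165,243,245); x0,y0,x1,y1=box
g=cv2.resize(f[y0:y1,x0:x1],None,fx=S,fy=S,interpolation=cv2.INTER_CUBIC).astype(int)
m=(g.min(2)>100).astype(np.uint8)
n,l,st,ce=cv2.connectedComponentsWithStats(m)
for i in range(1,n):
    if st[i,4]>300: print(i,st[i,:5],ce[i])
ok=[i for i in range(1,n) if 700<st[i,4]<6000]
i=max(ok,key=lambda i:max(st[i,2],st[i,3]))
w=(l==i).astype(np.uint8); h=cv2.morphologyEx(w,cv2.MORPH_OPEN,np.ones((17,17)))
print('handle area',h.sum(),cv2.minAreaRect(np.argwhere(h)[:,::-1].astype(np.float32)))
hx=np.argwhere(h).mean(0)[::-1]; sh=w&~cv2.dilate(h,np.ones((13,13)))
sp=np.argwhere(sh)[:,::-1].astype(float)
pix=lambda q:(np.array(q)+.5)/S-.5+np.array([x0,y0])
far=sp[np.argmax(((sp-hx)**2).sum(1))]
H=at_z(c,*pix(hx),.014); N=at_z(c,*pix(far),.011)
p,q=fitmask(c,h>0,box,S,lambda p:boxp(p[0],p[1],p[2],.022,.042,0,.022),[H[0],H[1],np.arctan2(-(H-N)[0],(H-N)[1])],np.array([.006,.006,.05]))
d=p[:2]-N[:2]; print('handle fit',p,np.degrees(p[2]),q,'nose',N,'len',np.hypot(*d)+.021,'yaw from nose',np.degrees(np.arctan2(-d[0],d[1])))
E
python3 axle.py c8.pkl
```

```text
axle t 24.3 pos [ 0.5058 -0.1959  0.1559] jaw 6.6 w 1.003 F [ 1.  -0.  -0.4] q6 -0.53 | d cm [-3.28 51.19 -0.59] turn 0.3 tilt [0.09 0.08 0.  ]
1 [   0  107   41  137 3194] [ 14.05479023 160.3550407 ]
2 [  86  222  286   43 4851] [207.46258503 240.28117914]
handle area 1556 ((114.5, 247.0), (30.0, 53.0), 90.0)
handle fit [0.43440678 0.31148318 0.07833495] 4.488262296875345 0.875140607424072 nose [0.46067467 0.09784868 0.011     ] len 0.23624336017479639 yaw from nose 7.009742124487551
```

View pics/d8.png

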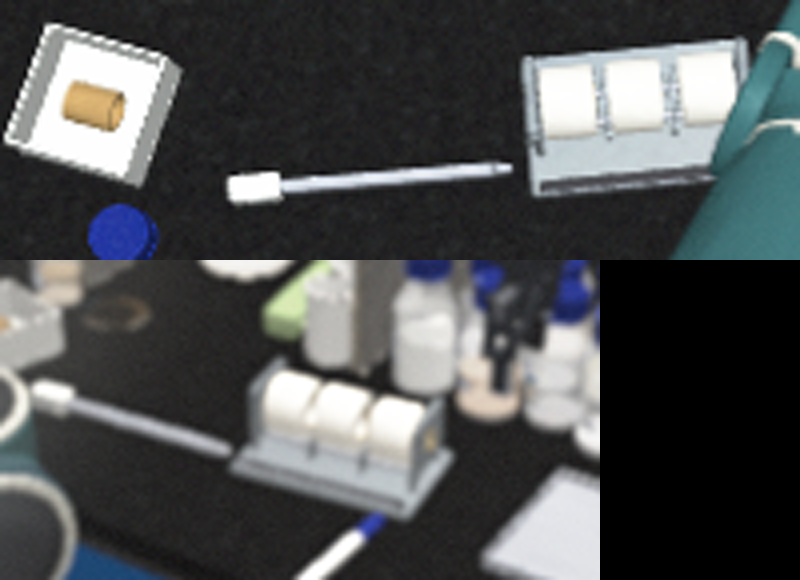

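The axle was knocked about 4 cm towards the robot; all three rolls stand in their bays. To remove bias, I'll compare with the earlier picture, in which the axle's pose was known.

```bash
python3 axle.py c7.pkl | tail -1; python3 - <<'E'
from h import *
to(.436,.3115,.10,6.5)
E
```

```text
handle fit [0.47240779 0.3206843  0.07959595] 4.56051173660593 0.8933408577878104 nose [0.49896487 0.10650357 0.011     ] len 0.23682090419064564 yaw from nose 7.068242862835692
 t 24.4 pos [ 0.5055 -0.1922  0.1553] jaw 6.78 w 1.001 F [-1.2  0.6  0.4] q6 -0.53 | d cm [-6.95 50.37 -5.53] turn -0.28 tilt [-0.03 -0.   -0.  ]
```

>>> {"api": "drive_tool", "payload": {
  "deltas": [
    {"hand": 1,"offset": [-0.8,6,0],"angular": [0,0,0]},
    {"hand": 1,"offset": [-1.7,12,0],"angular": [0,0,0]},
    {"hand": 1,"offset": [-2.5,18,0],"angular": [0,0,0]},
    {"hand": 1,"offset": [-3.4,24,0],"angular": [0,0,0]},
    {"hand": 1,"offset": [-4.2,30,0],"angular": [0,0,0]},
    {"hand": 1,"offset": [-5.1,36,0],"angular": [0,0,0]},
    {"hand": 1,"offset": [-5.9,42,0],"angular": [0,0,0]},
    {"hand": 1,"offset": [-6.8,48,-1],"angular": [0,0,0]}
  ]
}}

```text
time: 25.4
tool_pos: [0.4363, 0.292, 0.1464]
tcp_rot: [2.08, 2.354, 0.004]
wrist_force: [0.9, -0.4, 0.5]
width: 1.002
```

>>> {"api": "drive_tool", "payload": {
  "deltas": [
    {"hand": 0.7,"offset": [-0.3,2,-3],"angular": [0,0,0]},
    {"hand": 0.7,"offset": [-0.3,2,-6],"angular": [0,0,0]},
    {"hand": 0.7,"offset": [-0.3,2,-6],"angular": [0,0,0]},
    {"hand": 0.7,"offset": [-0.3,2,-6],"angular": [0,0,0]}
  ]
}}

```text
time: 25.9
tool_pos: [0.4344, 0.3089, 0.0862]
tcp_rot: [2.082, 2.352, 0.001]
wrist_force: [0.0, 0.3, 1.2]
width: 0.699
```

```bash
python3 - <<'E'
from h import *
to(.435,.3068,.0045,6.8)
E
```

```text
t 25.9 pos [0.4344 0.3089 0.0862] jaw 6.97 w 0.699 F [0.  0.3 1.2] q6 0.45 | d cm [ 0.06 -0.21 -8.17] turn -0.17 tilt [-0.03  0.03  0.  ]
```

>>> {"api": "drive_tool", "payload": {
  "deltas": [
    {"hand": 0.7,"offset": [0,-0.2,-4],"angular": [0,0,-0.2]},
    {"hand": 0.7,"offset": [0,-0.2,-7],"angular": [0,0,-0.2]},
    {"hand": 0.7,"offset": [0,-0.2,-8.1],"angular": [0,0,-0.2]},
    {"hand": 0.7,"offset": [0,-0.2,-8.1],"angular": [0,0,-0.2]},
    {"hand": 0.1,"offset": [0,-0.2,-8.1],"angular": [0,0,-0.2]},
    {"hand": 0.1,"offset": [0,-0.2,-8.1],"angular": [0,0,-0.2]},
    {"hand": 0.1,"offset": [0,-0.2,-8.1],"angular": [0,0,-0.2]},
    {"hand": 0.1,"offset": [0,-0.2,-8.1],"angular": [0,0,-0.2]}
  ],
  "force": 80
}}

```text
time: 26.9
tool_pos: [0.4358, 0.3069, 0.006]
tcp_rot: [2.087, 2.347, 0.004]
wrist_force: [-0.1, -0.4, 5.3]
width: 0.233
```

```bash
python3 - <<'E'
from h import *
to(.473,.318,.0445,6.86)
E
```

```text
t 26.9 pos [0.4358 0.3069 0.006 ] jaw 6.7 w 0.233 F [-0.1 -0.4  5.3] q6 0.45 | d cm [3.72 1.11 3.85] turn 0.16 tilt [-0.07  0.12  0.  ]
```

>>> {"api": "drive_tool", "payload": {
  "deltas": [
    {"hand": 0.1,"offset": [0,0.5,1],"angular": [0,0,0]},
    {"hand": 0.1,"offset": [0,1.1,3],"angular": [0,0,0.1]},
    {"hand": 0.1,"offset": [1,1.3,4],"angular": [0,0,0.2]},
    {"hand": 0.1,"offset": [2.5,1.5,4.1],"angular": [0,0,0.2]},
    {"hand": 0.1,"offset": [3.65,1.5,4.1],"angular": [0,0,0.2]},
    {"hand": 0.1,"offset": [3.65,1.5,4.1],"angular": [0,0,0.2]},
    {"hand": 0.1,"offset": [3.65,1.5,4.1],"angular": [0,0,0.2]}
  ]
}}

```text
time: 27.78
tool_pos: [0.4706, 0.3205, 0.0443]
tcp_rot: [-2.084, -2.35, 0.003]
wrist_force: [0.0, 0.2, -1.1]
width: 0.238
```

```bash
cat > m9.py <<'E'
from h import *
import pickle
to(.4726,.322,.0475,6.9)
c=snap('top','t9.png');a=snap('scene','s9.png'); pickle.dump((a,c),open('c9.pkl','wb'))
s=bot.read_state(); p=s['tool_pos']
M=np.array([.5119,-.0073,.052]);ax=np.array([-.1206,.9927,0])
y=cv2.resize(c['frame'][180:225,165:315],None,fx=5.3,fy=5.3,interpolation=cv2.INTER_CUBIC)
z=cv2.resize(a['frame'][185:235,195:345],None,fx=5.3,fy=5.3,interpolation=cv2.INTER_CUBIC)
for cam,im,o in((c,y,(165,180)),(a,z,(195,185))):
    for k in (.09,.12,.15,.18,.21,.24,.27,.30):   # points on ideal axle line
        q=(proj(cam,M+ax*k)-np.array(o)+.5)*5.3-.5; cv2.circle(im,tuple(int(v) for v in q),1,(0,0,255),-1)
cv2.imwrite('pics/d9.png',np.vstack([y,z]))
E
python3 m9.py
```

```text
t 27.77 pos [0.4706 0.3205 0.0443] jaw 6.87 w 0.238 F [ 0.   0.2 -1.1] q6 0.43 | d cm [0.2  0.15 0.32] turn 0.03 tilt [ 0.06 -0.11  0.  ]
```

View pics/d9.png

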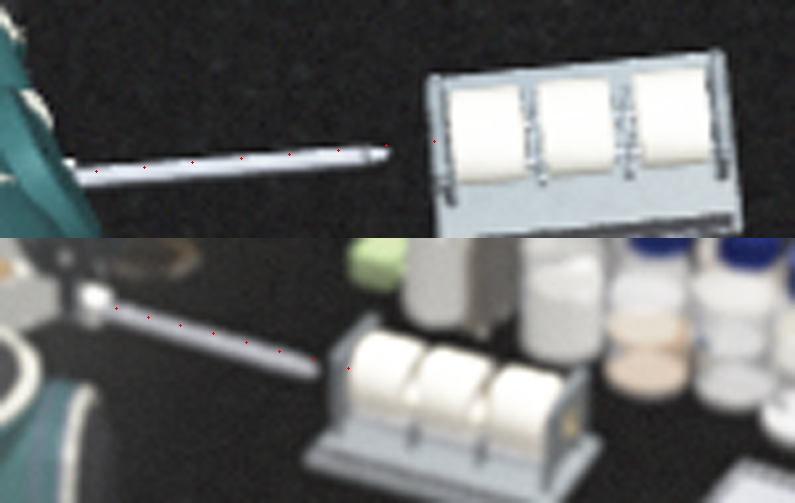

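The axle is held in line with the bores, a little low and near (dots mark the ideal line: they run along the shaft's upper edge in both views). I'll measure its offset and tilt from both views.

```bash
cat > ln.py <<'E'
from h import *
import pickle,sys
a,c=pickle.load(open(sys.argv[1],'rb'))
M=np.array([.5119,-.0073,.052]);w=np.radians(6.9);ax=np.array([-np.sin(w),np.cos(w),0]);n=np.array([np.cos(w),np.sin(w),0])
s=float(sys.argv[2]); ks=np.linspace(.125,.25,14)+s; obs=[]
for cam in(c,a):
    g=cam['frame'].astype(float).mean(2)
    for k in ks:
        u,v=proj(cam,M+ax*k-n*.002-[0,0,.002])
        vs=np.arange(v-5,v+5.01,.2); pr=cv2.remap(g.astype(np.float32),np.full((1,len(vs)),u,np.float32),vs[None].astype(np.float32),cv2.INTER_CUBIC)[0]
        bg=np.percentile(pr,20); wt=np.clip(pr-bg-.4*(pr.max()-bg),0,None); obs.append((cam is c,k,u,(wt*vs).sum()/wt.sum()))
def res(p):
    r=[]
    for top,k,u,v in obs:
        cam=c if top else a; kk=k-ks[0]; L=ks[-1]-ks[0]
        f=lambda k:proj(cam,M+ax*k+n*(p[0]+p[1]*(k-ks[0])/L)+np.array([0,0,p[2]+p[3]*(k-ks[0])/L]))
        P=f(k);Q=f(k+.01); r.append(P[1]+(Q[1]-P[1])*(u-P[0])/(Q[0]-P[0])-v)
    return r
r=least_squares(res,np.zeros(4),loss='soft_l1'); p=r.x*1000; L=(ks[-1]-ks[0])*1000
print('offset mm at nose end: x %.1f z %.1f; slope deg toward handle: x %.2f z %.2f; rms px %.2f'%(p[0],p[2],np.degrees(p[1]/L),np.degrees(p[3]/L),np.sqrt(np.mean(np.array(res(r.x))**2))))
E
python3 ln.py c9.pkl 0.0
```

```text
offset mm at nose end: x -3.1 z -5.8; slope deg toward handle: x 0.47 z 1.39; rms px 0.07
```

>>> {"api": "drive_tool", "payload": {
  "deltas": [
    {"hand": 0.1,"offset": [0.2,0,0.2],"angular": [-0.7,-0.08,0.1]},
    {"hand": 0.1,"offset": [0.2,0,0.2],"angular": [-1.39,-0.17,0.1]},
    {"hand": 0.1,"offset": [0.2,0,0.2],"angular": [-1.39,-0.17,0.1]},
    {"hand": 0.1,"offset": [0.2,0,0.2],"angular": [-1.39,-0.17,0.1]}
  ]
}}

```text
time: 28.38
tool_pos: [0.4731, 0.3213, 0.0473]
tcp_rot: [2.069, 2.339, -0.025]
wrist_force: [0.0, 0.6, -1.5]
width: 0.236
```

```bash
sed -i 's/9\.png/10.png/g;s/c9/c10/' m9.py; python3 m9.py; python3 ln.py c10.pkl 0.0
```

```text
t 28.38 pos [0.4731 0.3213 0.0473] jaw 7.02 w 0.236 F [ 0.   0.6 -1.5] q6 0.46 | d cm [-0.05  0.07  0.02] turn -0.12 tilt [1.39 0.17 0.  ]
offset mm at nose end: x 0.2 z 1.9; slope deg toward handle: x 0.14 z 0.22; rms px 0.08
```

>>> {"api": "drive_tool", "payload": {
  "deltas": [
    {"hand": 0.1,"offset": [-0.05,0,-0.12],"angular": [0,0,0]},
    {"hand": 0.1,"offset": [0.19,-2,-0.12],"angular": [0,0,0]},
    {"hand": 0.1,"offset": [0.31,-3,-0.12],"angular": [0,0,0]},
    {"hand": 0.1,"offset": [0.43,-4,-0.12],"angular": [0,0,0]},
    {"hand": 0.1,"offset": [0.55,-5,-0.12],"angular": [0,0,0]},
    {"hand": 0.1,"offset": [0.55,-5,-0.12],"angular": [0,0,0]}
  ]
}}

```text
time: 29.22
tool_pos: [0.4788, 0.2703, 0.0461]
tcp_rot: [2.071, 2.338, -0.026]
wrist_force: [-1.0, -0.6, -0.7]
width: 0.235
```

```bash
python3 - <<'E'
from h import *
to(.4991,.1012,.045,6.9)
E
```

```text
t 29.23 pos [0.4788 0.2703 0.0461] jaw 6.93 w 0.235 F [-1.  -0.6 -0.7] q6 0.38 | d cm [  2.03 -16.91  -0.11] turn -0.03 tilt [1.39 0.16 0.  ]
```

>>> {"api": "drive_tool", "payload": {
  "deltas": [
    {"hand": 0.1,"offset": [0.24,-2,0],"angular": [0,0,0]},
    {"hand": 0.1,"offset": [0.47,-4,0],"angular": [0,0,0]},
    {"hand": 0.1,"offset": [0.71,-6,0],"angular": [0,0,0]},
    {"hand": 0.1,"offset": [0.95,-8,0],"angular": [0,0,0]},
    {"hand": 0.1,"offset": [0.95,-8,0],"angular": [0,0,0]}
  ]
}}

```text
time: 29.85
tool_pos: [0.4882, 0.1893, 0.046]
tcp_rot: [2.072, 2.337, -0.026]
wrist_force: [0.1, -0.2, -1.3]
width: 0.233
```

```bash
python3 - <<'E'
from h import *
to(.4991,.1012,.045,6.9)
E
```

```text
t 29.85 pos [0.4882 0.1893 0.046 ] jaw 6.86 w 0.233 F [ 0.1 -0.2 -1.3] q6 0.24 | d cm [ 1.09 -8.81 -0.1 ] turn 0.04 tilt [1.4  0.15 0.  ]
```

>>> {"api": "drive_tool", "payload": {
  "deltas": [
    {"hand": 0.1,"offset": [0.25,-2,0],"angular": [0,0,0]},
    {"hand": 0.1,"offset": [0.49,-4,0],"angular": [0,0,0]},
    {"hand": 0.1,"offset": [0.74,-6,0],"angular": [0,0,0]},
    {"hand": 0.1,"offset": [0.86,-7,0],"angular": [0,0,0]},
    {"hand": 0.1,"offset": [0.95,-7.7,0],"angular": [0,0,0]},
    {"hand": 0.1,"offset": [0.95,-7.7,0],"angular": [0,0,0]}
  ]
}}

```text
time: 30.6
tool_pos: [0.4978, 0.1141, 0.0461]
tcp_rot: [2.07, 2.339, -0.025]
wrist_force: [0.3, 1.0, -1.6]
width: 0.238
```

```bash
python3 - <<'E'
from h import *
to(.4991,.1012,.045,6.9)
E
```

```text
t 30.6 pos [0.4978 0.1141 0.0461] jaw 6.97 w 0.238 F [ 0.3  1.  -1.6] q6 0.09 | d cm [ 0.13 -1.29 -0.11] turn -0.07 tilt [1.38 0.17 0.  ]
```

>>> {"api": "drive_tool", "payload": {
  "deltas": [
    {"hand": 0.1,"offset": [0.06,-0.5,0],"angular": [0,0,0]},
    {"hand": 0.1,"offset": [0.11,-0.9,0],"angular": [0,0,0]},
    {"hand": 0.1,"offset": [0.15,-1.2,0],"angular": [0,0,0]},
    {"hand": 0.1,"offset": [0.16,-1.35,0],"angular": [0,0,0]},
    {"hand": 0.1,"offset": [0.16,-1.35,0],"angular": [0,0,0]}
  ]
}}

```text
time: 31.22
tool_pos: [0.4994, 0.1005, 0.0462]
tcp_rot: [2.069, 2.339, -0.025]
wrist_force: [0.2, 0.7, -0.5]
width: 0.236
```

```bash
python3 - <<'E'
from h import *
to(.4991,.1012,.045,6.9)
E
```

```text
t 31.23 pos [0.4994 0.1005 0.0462] jaw 7.0 w 0.236 F [ 0.2  0.7 -0.5] q6 0.06 | d cm [-0.03  0.07 -0.12] turn -0.1 tilt [1.39 0.19 0.  ]
```

>>> {"api": "drive_tool", "payload": {
  "deltas": [
    {"hand": 0.1,"offset": [0.01,-0.1,0],"angular": [0,0,0]},
    {"hand": 0.1,"offset": [0.02,-0.2,0],"angular": [0,0,0]},
    {"hand": 0.1,"offset": [0.04,-0.3,0],"angular": [0,0,0]},
    {"hand": 0.1,"offset": [0.04,-0.3,0],"angular": [0,0,0]}
  ]
}}

```text
time: 31.72
tool_pos: [0.4995, 0.0995, 0.0461]
tcp_rot: [2.072, 2.34, -0.022]
wrist_force: [0.1, 8.9, -1.0]
width: 0.228
```

```bash
python3 - <<'E'
from h import *
to(.4991,.1012,.045,6.9)
E
```

```text
t 31.73 pos [0.4995 0.0995 0.0461] jaw 6.95 w 0.228 F [ 0.1  8.9 -1. ] q6 0.06 | d cm [-0.04  0.17 -0.11] turn -0.05 tilt [1.21 0.16 0.  ]
```

>>> {"api": "drive_tool", "payload": {
  "deltas": [
    {"hand": 0.1,"offset": [0,0,-0.1],"angular": [0,0,0]},
    {"hand": 0.1,"offset": [0.01,-0.1,-0.15],"angular": [0,0,0]},
    {"hand": 0.1,"offset": [0.02,-0.2,-0.15],"angular": [0,0,0]},
    {"hand": 0.1,"offset": [0.02,-0.2,-0.15],"angular": [0,0,0]}
  ]
}}

```text
time: 32.22
tool_pos: [0.4998, 0.0995, 0.0454]
tcp_rot: [2.074, 2.34, -0.018]
wrist_force: [-4.9, 16.6, 4.3]
width: 0.233
```

>>> {"api": "drive_tool", "payload": {
  "deltas": [
    {"hand": 0.4,"offset": [0,0.1,0],"angular": [0,0,0]},
    {"hand": 0.6,"offset": [0,0.2,0],"angular": [0,0,0]},
    {"hand": 0.6,"offset": [0,0.2,0],"angular": [0,0,0]},
    {"hand": 0.6,"offset": [0,0.2,4],"angular": [0,0,0]},
    {"hand": 0.6,"offset": [0,0.2,9],"angular": [0,0,0]},
    {"hand": 1,"offset": [0,6,10],"angular": [0,0,0]},
    {"hand": 1,"offset": [0,12,10],"angular": [0,0,0]},
    {"hand": 1,"offset": [0,18,10],"angular": [1.2,0.15,0]}
  ]
}}

```text
time: 33.22
tool_pos: [0.5002, 0.2771, 0.1452]
tcp_rot: [2.081, 2.35, -0.001]
wrist_force: [0.5, 0.7, -0.9]
width: 1.0
```

>>> {"api": "drive_tool", "payload": {
  "deltas": [
    {"hand": 1,"offset": [0,5,3],"angular": [0,0,0]},
    {"hand": 1,"offset": [0,10,6],"angular": [0,0,0]},
    {"hand": 1,"offset": [0,10,6],"angular": [0,0,0]}
  ]
}}

```text
time: 33.6
tool_pos: [0.5015, 0.3798, 0.208]
tcp_rot: [2.075, 2.354, 0.007]
wrist_force: [0.6, -0.3, -0.1]
width: 0.998
```

```bash
cat > m11.py <<'E'
from h import *
import pickle
to(.4991,.1012,.045,6.9)
c=snap('top','t11.png');a=snap('scene','s11.png'); pickle.dump((a,c),open('c11.pkl','wb'))
y=cv2.resize(c['frame'][180:225,228:315],None,fx=8,fy=8,interpolation=cv2.INTER_CUBIC)
z=cv2.resize(a['frame'][190:238,240:312],None,fx=5,fy=5,interpolation=cv2.INTER_CUBIC)
w=cv2.resize(c['frame'][180:240,115:195],None,fx=4,fy=4,interpolation=cv2.INTER_CUBIC)
r=np.zeros((240,696,3),np.uint8); r[:,:360]=z; r[:,370:690]=w
cv2.imwrite('pics/d11.png',np.vstack([y,r]))
E
python3 m11.py
```

```text
t 33.6 pos [0.5015 0.3798 0.208 ] jaw 7.19 w 0.998 F [ 0.6 -0.3 -0.1] q6 0.49 | d cm [ -0.24 -27.86 -16.3 ] turn -0.29 tilt [-0.06  0.33  0.  ]
```

View pics/d11.png

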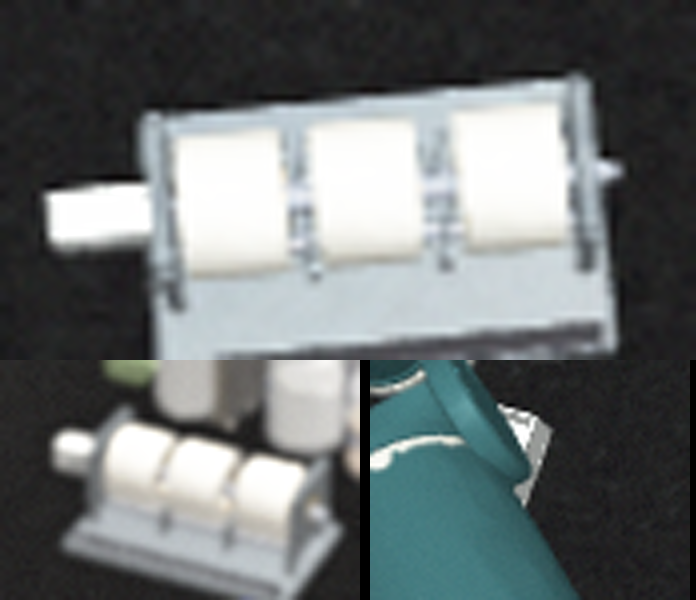

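The axle runs through all three rolls, with the nose out of the right cheek and the handle at the left cheek. I'll compare the handle end and nose sub-pixel with the starting picture, in which the axle was home.

```bash
python3 - <<'E'
from h import *
import pickle
a0,c0=pickle.load(open('c0.pkl','rb'));a1,c1=pickle.load(open('c11.pkl','rb'))
def edge(f,vs,u0,u1,rising):
    o=[]
    for v in vs:
        p=f[v,u0:u1].astype(float).mean(1); h=(p.max()+p.min())/2
        i=np.where((p[:-1]<h)&(p[1:]>=h))[0] if rising else np.where((p[:-1]>=h)&(p[1:]<h))[0]
        if len(i): i=i[0] if rising else i[-1]; o.append(u0+i+(h-p[i])/(p[i+1]-p[i]))
    return np.round(o,2)
for c in(c0,c1):
    f=c['frame']; print('handle',edge(f,range(205,210),227,242,True),'nose tip',edge(f,[200,201],301,312,False))
for a in(a0,a1):
    f=a['frame']; print('scene handle',edge(f,range(205,211),243,255,True))
E
```

```text
handle [232.64 232.65 232.7  232.99 233.06] nose tip [304.2  304.77]
handle [233.42 233.47 233.52 233.53 233.61] nose tip [304.5  305.08]
scene handle [250.74 250.29 250.27 250.43 250.06 249.96]
scene handle [250.87 250.39 250.4  250.53 250.27 250.26]
```

The axle sits as far in as at the start, about 1 mm further. As a firm check I'll press the handle's end with the shut fingers.

>>> {"api": "drive_tool", "payload": {
  "deltas": [
    {"hand": 0,"offset": [-0.2,-6,0],"angular": [0,0,0]},
    {"hand": 0,"offset": [-0.4,-12,0],"angular": [0,0,0]},
    {"hand": 0,"offset": [-0.6,-17,-3],"angular": [0,0,0]},
    {"hand": 0,"offset": [-0.9,-21.3,-6],"angular": [0,0,0]},
    {"hand": 0,"offset": [-0.9,-21.3,-11],"angular": [0,0,0]},
    {"hand": 0,"offset": [-0.9,-21.3,-15],"angular": [0,0,0]},
    {"hand": 0,"offset": [-0.9,-21.3,-16.5],"angular": [0,0,0]},
    {"hand": 0,"offset": [-0.9,-21.3,-16.5],"angular": [0,0,0]}
  ]
}}

```text
time: 34.7
tool_pos: [0.4894, 0.1615, 0.0383]
tcp_rot: [2.082, 2.351, -0.008]
wrist_force: [0.3, 0.3, -0.2]
width: 0.004
```

```bash
python3 - <<'E'
from h import *
to(.4953,.1347,.042,6.9)
E
```

```text
t 34.7 pos [0.4894 0.1615 0.0383] jaw 6.94 w 0.004 F [ 0.3  0.3 -0.2] q6 0.15 | d cm [ 0.59 -2.68  0.37] turn -0.04 tilt [ 0.25 -0.17  0.  ]
```

>>> {"api": "drive_tool", "payload": {
  "deltas": [
    {"hand": 0,"offset": [0.4,-1.2,0.3],"angular": [0,0,0]},
    {"hand": 0,"offset": [0.5,-2.2,0.3],"angular": [0,0,0]},
    {"hand": 0,"offset": [0.55,-2.5,0.3],"angular": [0,0,0]},
    {"hand": 0,"offset": [0.56,-2.6,0.3],"angular": [0,0,0]},
    {"hand": 0,"offset": [0.57,-2.7,0.3],"angular": [0,0,0]},
    {"hand": 0,"offset": [0.57,-2.7,0.3],"angular": [0,0,0]}
  ]
}}

```text
time: 35.45
tool_pos: [0.4965, 0.1357, 0.0425]
tcp_rot: [2.08, 2.351, -0.004]
wrist_force: [-0.0, -1.1, 0.2]
width: -0.0
```

```bash
python3 - <<'E'
from h import *
to(.4953,.1347,.042,6.9)
E
```

```text
t 35.45 pos [0.4965 0.1357 0.0425] jaw 7.01 w -0.0 F [-0.  -1.1  0.2] q6 0.1 | d cm [-0.12 -0.1  -0.05] turn -0.11 tilt [0.19 0.01 0.  ]
```

>>> {"api": "drive_tool", "payload": {
  "deltas": [
    {"hand": 0,"offset": [0.02,-0.1,0],"angular": [0,0,0]},
    {"hand": 0,"offset": [0.03,-0.2,0],"angular": [0,0,0]},
    {"hand": 0,"offset": [0.04,-0.3,0],"angular": [0,0,0]},
    {"hand": 0,"offset": [0.04,-0.3,0],"angular": [0,0,0]}
  ]
}}

```text
time: 35.95
tool_pos: [0.497, 0.1326, 0.0425]
tcp_rot: [2.08, 2.351, -0.004]
wrist_force: [-0.6, 0.3, 0.0]
width: -0.003
```

```bash
python3 - <<'E'
from h import *
to(.4953,.1347,.042,6.9)
E
```

```text
t 35.95 pos [0.497  0.1326 0.0425] jaw 6.99 w -0.003 F [-0.6  0.3  0. ] q6 0.1 | d cm [-0.17  0.21 -0.05] turn -0.09 tilt [0.19 0.02 0.  ]
```

>>> {"api": "drive_tool", "payload": {
  "deltas": [
    {"hand": 0,"offset": [0.01,-0.1,0],"angular": [0,0,0]},
    {"hand": 0,"offset": [0.02,-0.2,0],"angular": [0,0,0]},
    {"hand": 0,"offset": [0.02,-0.2,0],"angular": [0,0,0]}
  ]
}}

```text
time: 36.33
tool_pos: [0.4971, 0.1317, 0.0426]
tcp_rot: [2.082, 2.351, -0.001]
wrist_force: [0.1, 5.3, -0.9]
width: -0.003
```

>>> {"api": "drive_tool", "payload": {
  "deltas": [
    {"hand": 0,"offset": [0.01,-0.1,0],"angular": [0,0,0]},
    {"hand": 0,"offset": [0.02,-0.2,0],"angular": [0,0,0]},
    {"hand": 0,"offset": [0.02,-0.2,0],"angular": [0,0,0]}
  ]
}}

```text
time: 36.7
tool_pos: [0.4972, 0.1316, 0.0427]
tcp_rot: [-2.083, -2.35, -0.002]
wrist_force: [-0.7, 12.6, -0.8]
width: 0.002
```

Firm stop: the force rises to 12.6 N with no further travel. Retreating clear for a last look.

>>> {"api": "drive_tool", "payload": {
  "deltas": [
    {"hand": 0,"offset": [-0.3,2.5,0],"angular": [0,0,0]},
    {"hand": 0,"offset": [-0.3,2.5,5],"angular": [0,0,0]},
    {"hand": 0,"offset": [-0.3,2.5,10],"angular": [0,0,0]},
    {"hand": 0,"offset": [-0.3,1,15],"angular": [0,0,0]},
    {"hand": 0,"offset": [-0.3,-5,16],"angular": [0,0,0]},
    {"hand": 0,"offset": [-0.3,-11,16],"angular": [0,0,0]},
    {"hand": 0,"offset": [-0.3,-17,16],"angular": [0,0,0]},
    {"hand": 0,"offset": [-0.3,-23,16],"angular": [0,0,0]}
  ]
}}

```text
time: 37.7
tool_pos: [0.4941, -0.1034, 0.2029]
tcp_rot: [2.079, 2.351, -0.003]
wrist_force: [1.1, -0.1, -0.1]
width: 0.001
```

>>> {"api": "drive_tool", "payload": {
  "deltas": [
    {"hand": 0,"offset": [0,-6,0],"angular": [0,0,0]},
    {"hand": 0,"offset": [0,-12,0],"angular": [0,0,0]},
    {"hand": 0,"offset": [0,-18,0],"angular": [0,0,0]},
    {"hand": 0,"offset": [0,-18,0],"angular": [0,0,0]}
  ]
}}

```text
time: 38.2
tool_pos: [0.4938, -0.2855, 0.2025]
tcp_rot: [2.085, 2.345, -0.005]
wrist_force: [0.0, 0.7, -0.1]
width: -0.0
```

```bash
python3 - <<'E'
from h import *
to(0,0,0,0)
c=snap('top','t12.png'); a=snap('scene','s12.png')
y=cv2.resize(c['frame'][140:275,110:320],None,fx=3.8,fy=3.8,interpolation=cv2.INTER_CUBIC)
cv2.imwrite('pics/d12.png',y)
f=c['frame']
for v in range(205,210):
    p=f[v,227:242].astype(float).mean(1);h=(p.max()+p.min())/2;i=np.where((p[:-1]<h)&(p[1:]>=h))[0][0];print(round(227+i+(h-p[i])/(p[i+1]-p[i]),2))
E
```

```text
t 38.2 pos [ 0.4938 -0.2855  0.2025] jaw 6.71 w -0.0 F [ 0.   0.7 -0.1] q6 -0.68 | d cm [-49.38  28.55 -20.25] turn -6.71 tilt [0.28 0.02 0.  ]
233.47
233.5
233.51
233.53
233.61
```

View pics/d12.png

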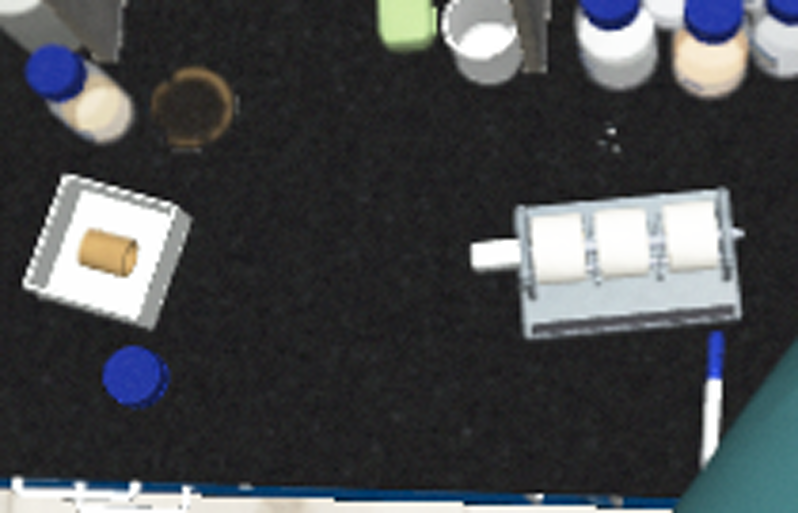

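The core is in the box, three rolls stand in the bays on the axle, and the handle didn't move when pressed, so it was already home. The pen, bottle and cap are where they were. Handing in.

```bash
python3 -c "
from workcell import bot
print(bot.finish_job())"
```

```text
the job is handed in; nothing more can be done
None
```

The dispenser is reloaded and the job is handed in; it finished at about 38 s of the 208 s allowed.

- **Work done:** I pulled the axle out and put the only spent core in the waste box. The three white rolls stand one to a bay. The axle goes through the left cheek, all three bores and the right cheek.
- **Axle knocked:** While I was placing the rolls, the axle was knocked about 4 cm towards the robot. I measured it again, regripped it and corrected a 1.4° nose-down tilt before inserting it.
- **Shoulder home:** I pressed on the handle's end and met a firm stop at 12.6 N. The camera showed the handle had not moved, so it was already home.
- **Position against the start:** Compared with the starting picture, the handle's end reads about 2 mm and the nose about 1 mm further in. That difference is within camera accuracy.
- **Last picture:** The core was in the box, the three rolls were on the axle, and the pen, bottle and blue cap looked undisturbed; I did not measure those three. No check failed.

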